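# Two stacked cold-chain kits

### The job

Make up two outreach kits in the two identical grey stack-nest totes, each tote taking one thing in its small compartment and one in its large. The tote in the steel plate gets the wide vial (small compartment) and the cool brick (large); the loose tote gets the dropper bottle (small) and the carton (large), and has to stand stacked on top of the other, turned to the opposite facing so that it rests on the seats instead of nesting into the kit below. Lay everything in upright and flat on the compartment floors, let go of it all, and leave the slim vial and the temperature logger where they are.

Things in the scene. Friction and masses are not known exactly. Their poses are not given: they have to be found in the camera images.
- lower_tote: Fixed grey tote on a 250 x 200 x 6 mm steel plate. Origin: underside centre, z up, x along its length to the SMALL compartment. Foot 184 x 136 mm, 3 mm walls flaring 10 deg to a 212 x 164 rim, top z=64. Floor top z=3. Divider x 16 to 24, top z=42. Floors: small x 24..89, large x -89..16, y -65..65, but bumps at x -42..-18 and 50..74 narrow it to y -49..49; their tops, z=56, are the stacking seats.
- upper_tote: Loose tote on the bench, 0.25 kg, same shape and axes (x to its SMALL compartment, origin: centre of underside). Lift it by pinching its divider from above. Rightly stacked, its x points opposite to the fixed tote's x, centres coincide in plan (about 6 mm play each way) and its underside is 56 mm above the fixed tote's. Facing the same way it sinks in (nests).
- upper_handle (a point): Middle of the top edge of the loose tote's divider (8 mm thick, parallel to the tote's y, 22 mm below the rim): 20 mm along the tote's x from its centre, 42 mm above its underside; axes as the tote's. Room either side for fingers, down to the floor 39 mm below.
- wide_vial: Wide glass vial, 34 mm diameter (straight up to 30 mm), narrowing to an aluminium cap 25 mm across, 46 mm tall in all, paper label, 50 g, standing. Origin: centre of its underside, z up.
- dropper: White plastic dropper bottle, 28 mm diameter (straight up to 38 mm), conical nozzle, 62 mm tall in all, 30 g, standing; too tall for the lower kit. Origin: centre of its underside, z up.
- cool_brick: White plastic cool brick (small hard ice pack) with two round grey dimples, 76 (x) x 48 (y) x 28 (z) mm, 90 g, lying flat. Origin: centre of its underside, x along its length. In a large compartment it fits well with its length along the tote's y.
- carton: Brown cardboard carton with a paper band, 64 (x) x 42 (y) x 40 (z) mm, 50 g, rigid. Origin: centre of its underside, x along its length. Fits a large compartment well with its length along the tote's y.
- slim_vial: Slim glass vial, 20 mm diameter, 44 mm tall with aluminium cap, standing; not part of either kit, to be left alone. Origin: centre of its underside.
- logger: White temperature logger, 62 (x) x 40 (y) x 18 mm, flat, with a black screen on top; not part of either kit, to be left alone. Origin: centre of its underside.
There are look-alikes about, which are no part of the job. What is shaped like the cool_brick but blue is not meant.

How it is judged:
By the outcome, as a careful person would: the job done as asked, in the order asked, and still so for the second after the job is handed in, with the robot touching nothing.
It also fails if it takes over 131 s, if anything falls off the work surface, if the arm or the gripper's body presses on something with over 40 N, if the wrist force passes 120 N, or if a joint passes its speed limit or range.

### The arm

A 6-joint arm with a two-finger parallel gripper is mounted at the origin on the work surface. World frame = base frame: x ahead of the robot, y to its left, z up, the work surface at z = 0. Lengths are in m, angles in degrees, forces in N, time in s.
With the tool pointing down it reaches from about 0.25 to 0.725 m from the base axis. Payload 9.7 kg.
Tool frame: the origin (TCP) lies at the very end of the fingers, on their centre line; the grasp point (between the pads) lies grasp_offset behind it (grasp_offset is the distance from the TCP to the grasp point, in m); z points along the fingers, y is the line along which they close (so a half turn about z gives the same grasp; the last joint's range is limited). The gripper opens to 85 mm and grips with 20 to 120 N. Pads are 22 mm wide; open, the fingers measure 114 mm over their backs; the gripper's body (76 mm by 85 mm) begins 54 mm behind the grasp point. The pads swing forward as they close: fully open they stand 13 mm farther back than shut.
Start: joints at [-74.255, 4.979, 10.078, 95.1, 0, 90], TCP at [0.149, -0.529, 0.194] pointing down, gripper open.
Joint ranges: [-179.16, 179.16], [-48.56, 103.87], [-65.8, 70.77], [-126.05, 130.52], [-82.76, 87.17], [-180, 180]. Speed limits (degrees/s): [127.2, 127.2, 147.25, 180, 180, 180].

### API

Orientations are given as [roll, pitch, yaw] about the fixed x, y, z axes, in that order (R = Rz(yaw) Ry(pitch) Rx(roll)).
In Python, from workcell import get_obs, camera, calibration, job_done, recognise, cut_out, mark_of, grasp_offset gives the robot as it stands.
- The arm moves only by the tool servo_tool, never from a script. Its argument "moves" is a list of rows, each a list of 3 entries, a list of its own where there are three numbers: the turn, a rotation vector about the tool's x, y, z in degrees, then the shift along the tool's x, y, z in m, then the opening in per cent of the stroke, from 0 (shut) to 100 (fully open). In form: [[[ax, ay, az], [x, y, z], claw], ...]. A call has 1 to 12 rows; each row shifts and turns the commanded pose from where the row before left it, along the tool's axes as they then stand; what a row does not reach is not made up. A row lasts 1/10 s, in which the tool goes at most 50 mm and 8.59 degrees, less where a joint would pass 70% of its speed; a pose out of reach is approached as far as the arm can. A call is refused whole if a number of a shift passes 0.05 or a number of a turn 8.59, either way. A call with a gripper value outside its range is refused whole. The fingers move at their own pace and stop on an object; "force" is the grip in N (left out, the last holds). Time passes only in rows, so rows that do not move let the fingers close. It gives the time, the measured TCP pose, the force, the opening and the grip force at its end, in the units of the state.
- get_obs(): the state, without advancing time (a new reading comes with each control period).
- camera(name): name is "scene" or "top" or "wrist"; returns (picture, depth): 400x640x3 uint8, red, green, blue; 400x640 float32, m along the optical axis (not along the pixel's ray), 0 where there is no reading.
- calibration(name): a dict with "camera_matrix" (3x3 intrinsics, pixels), "R" (3x3) and "t" (3): a world point X has camera coordinates R X + t. Camera axes: x right, y down, z forward; pixel columns grow to the right and rows downward; lengths in m; the calibration is good to about 2 mm. A picture is of the moment at which its call begins: read the wrist's pose just before it. calibration takes no time and is no camera call; for the wrist camera it gives the pose at the moment of the call.
- job_done(): hands the job in; it is judged then, once.
Trained networks look in the newest picture that a camera, given by its name, has taken for a name from the list of things; names that differ only in an ending like _2 or _b are one class to them, and where a whole thing is asked for, a point or a joint stands for the part that bears it (a point fixed in the world has none). Each returns a list of dicts, best first, with "score" (0 to 1); they miss things now and then, are a little off and sometimes report something else, mostly with a low value. They report only what shows in the picture. A call takes as long as a camera call. They do not tell look-alikes from the thing itself.
- recognise(name, camera): "xyz" ([x, y, z] in m, in the coordinates of the camera as it stood for that picture, good to about 4 mm: the middle of the surface that is visible of it).
- cut_out(name, camera): "mask" (400x640 bool, what is visible of it).
- mark_of(name, camera): "xyz" ([x, y, z] in m, in the coordinates of the camera as it stood for that picture, good to about 4 mm: a listed point, or the origin of a listed thing).
The state is a dict: "time": time; "q": joint angles; "qd": joint speeds; "joint_efforts": joint torques, N m; "ee_pos": TCP position; "tcp_rot": TCP orientation; "wrist_force": force on the tool from outside, world axes, zero at the start; "torque": the same for the moment, N m; "opening": finger opening in m; "grasp_force": force on a finger pad.
Only numpy, scipy, OpenCV 4.12 (cv2) and the standard library are available. Lean on these libraries where they do the work, as an engineer would, in place of code of your own. Each camera call takes 0.05 s, during which the arm holds its last target. There are 200 camera calls.

## Working session

There is one attempt and no reset: what is moved stays moved. The work goes in short steps, Python scripts to look and compute and a tool call to move; the robot and the scene stay as the last step left them, time stands still between calls to the robot, and variables do not carry over. Pictures are saved under pics/ and viewed, at most 14 in all, crops included, and the job is handed in when it is done.

Besides the shell and the picture viewer there is one more tool, called as name([rows], argument=value, ...), one row to a line, values as JSON. servo_tool: Moves the arm, as the interface text tells. Its arguments: {"type":"object","properties":{"moves":{"type":"array"},"force":{"type":"number"}},"required":["moves"]}

```bash
ls; mkdir -p pics; python3 - <<'E'
from workcell import *
import cv2,numpy as np
print(get_obs()); print(grasp_offset)
for c in ("scene","top"):
    p,d=camera(c); cv2.imwrite(f"pics/{c}0.png",p[:,:,::-1]); k=calibration(c); R,t=np.array(k["R"]),np.array(k["t"])
    print(c,"cam at",(-R.T@t).round(3))
    for n in ("lower_tote","upper_tote","upper_handle","wide_vial","dropper","cool_brick","carton","slim_vial","logger"):
        r=mark_of(n,c)
        for o in r[:4]: 
            x=np.array(o["xyz"]); px=k["camera_matrix"]@x
            print(n,round(o["score"],2),(R.T@(x-t)).round(3),(px[:2]/px[2]).round())
E
```

```text
pics
{'time': 0.0, 'q': array([-7.42548514e+01,  5.01097692e+00,  1.00332820e+01,  9.50993542e+01,
       -1.06815650e-03,  9.00005272e+01]), 'qd': array([ 0.05392651, -0.03350751,  0.05287343,  0.02864998, -0.07713167,
        0.04958116]), 'joint_efforts': array([ 5.96560567e-04, -5.20393896e+01,  4.64795351e+01,  1.64106122e-02,
        9.34140462e-05, -3.07063303e-06]), 'ee_pos': array([ 0.14916414, -0.52908978,  0.19307379]), 'tcp_rot': array([-1.79922951e+02,  1.06886444e-03,  1.57446229e+01]), 'wrist_force': array([ 0.62382821, -0.38432208,  0.18519043]), 'torque': array([-0.01128837, -0.02198116,  0.02516825]), 'grasp_force': 0.0, 'opening': 0.08517535503266725}
0.0187
scene cam at [ 0.966 -0.4    0.568]
lower_tote 0.94 [0.519 0.277 0.009] [405. 166.]
upper_tote 0.92 [ 0.509 -0.285  0.002] [191. 301.]
upper_tote 0.27 [ 0.498 -0.069 -0.   ] [287. 235.]
upper_handle 0.69 [ 0.491 -0.27   0.042] [189. 275.]
wide_vial 0.58 [ 0.606 -0.053 -0.001] [330. 261.]
dropper 0.95 [ 0.691 -0.058  0.001] [363. 289.]
cool_brick 0.7 [ 0.353  0.055 -0.   ] [289. 178.]
cool_brick 0.62 [0.499 0.05  0.002] [331. 208.]
cool_brick 0.61 [0.292 0.235 0.005] [326. 138.]
carton 0.96 [0.707 0.052 0.001] [410. 261.]
slim_vial 0.55 [ 0.589  0.062 -0.001] [365. 227.]
logger 0.77 [ 0.496 -0.07  -0.   ] [286. 235.]
top cam at [0.323 0.004 1.024]
lower_tote 0.76 [0.519 0.282 0.005] [211. 192.]
upper_handle 0.77 [ 0.498 -0.266  0.042] [432. 192.]
wide_vial 0.53 [ 0.608 -0.052  0.002] [342. 155.]
dropper 0.51 [ 0.693 -0.059 -0.002] [344. 124.]
cool_brick 0.76 [ 0.356  0.058 -0.005] [301. 255.]
cool_brick 0.68 [0.497 0.048 0.002] [304. 199.]
cool_brick 0.55 [0.294 0.239 0.   ] [228. 283.]
carton 0.87 [0.708 0.052 0.002] [301. 119.]
slim_vial 0.39 [0.593 0.061 0.001] [298. 162.]
logger 0.68 [ 0.499 -0.066 -0.002] [349. 197.]
```

View pics/scene0.png

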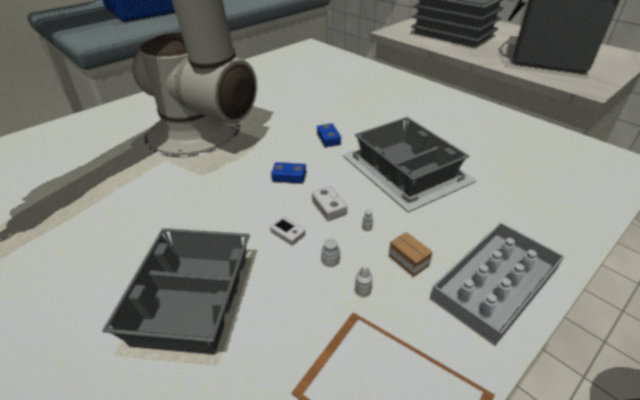

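View pics/top0.png

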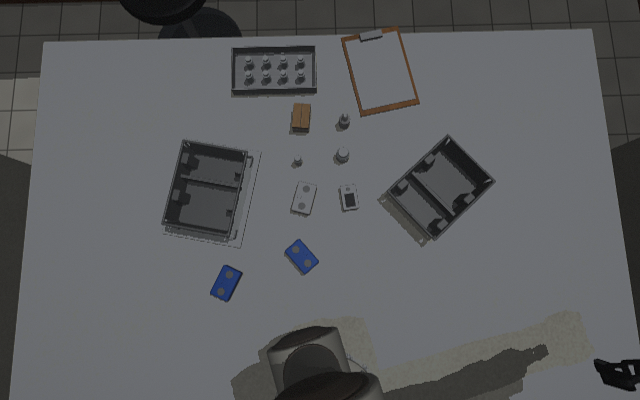

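The scene picture shows the white brick at (331,203) and blue ones at (289,172) and (328,134). The logger is at (287,230), the wide vial (330,252), the slim vial (368,220), the dropper (363,282) and the carton (411,253). A tray of look-alike vials sits at (500,280). The loose tote is at (185,290), and the plate tote at (411,158) has its small compartment toward world +x.

Cool_brick candidates are white (331,203), blue (289,172) and blue (328,134). The white one with two grey dimples fits. I'll measure by depth and confirm it in a crop.

```bash
cat > h.py <<'E'
from workcell import *
import cv2,numpy as np
def cloud(c):
    p,d=camera(c); k=calibration(c); K,R,t=[np.array(k[i]) for i in("camera_matrix","R","t")]
    v,u=np.mgrid[:400,:640]; X=np.dstack([(u-K[0,2])*d/K[0,0],(v-K[1,2])*d/K[1,1],d])
    W=(X-t)@R; W[d==0]=np.nan
    return p,W
def rect(P):
    (cx,cy),(w,h),a=cv2.minAreaRect((P[:,:2]*1000).astype(np.float32))
    if w<h: w,h,a=h,w,a+90
    return f"c=({cx:.1f},{cy:.1f}) {w:.1f}x{h:.1f} longaxis yaw {((a+90)%180)-90:.1f} n={len(P)} zmed {np.median(P[:,2])*1000:.1f}"
def sel(W,x,y,r,z0,z1):
    with np.errstate(all='ignore'):
        return W[(np.hypot(W[...,0]-x,W[...,1]-y)<r)&(W[...,2]>z0)&(W[...,2]<z1)]
def go(x,y,z,yaw):
    """tool-frame moves to TCP target x,y,z,yaw"""
    o=get_obs(); p=o["ee_pos"]; cy=o["tcp_rot"][2]
    dy=(yaw-cy+90)%180-90
    a=np.radians(cy+dy); d=np.array([x,y,z])-p
    s=[d[0]*np.cos(a)+d[1]*np.sin(a), d[0]*np.sin(a)-d[1]*np.cos(a), -d[2]]
    print("pos",p.round(4),o["tcp_rot"].round(2),"az",round(-dy,2),"then shift",np.round(s,4),"open",round(o["opening"],4),"t",round(o["time"],2))
E
python3 - <<'E'
from h import *
for c in("top","scene"):
    p,W=cloud(c)
    if c=="scene": cv2.imwrite("pics/crop.png",cv2.resize(p[110:310,260:450,::-1],None,fx=3,fy=3,interpolation=3)[:600])
    print(c,"bench",np.nanmedian(W[...,2][(abs(W[...,0]-.45)<.02)&(abs(W[...,1]+.02)<.03)]))
    for n,a in dict(brick=(.498,.049,.06,.02,.04),carton=(.708,.052,.055,.033,.05),wv=(.607,-.052,.035,.01,.06),dr=(.692,-.058,.035,.01,.08),lowrim=(.519,.28,.15,.06,.08),uprim=(.51,-.283,.15,.055,.075)).items():
        P=sel(W,*a)
        if len(P)>5: print(n,rect(P))
    for n,a in dict(wvcap=(.607,-.052,.035,.042,.06),drcyl=(.692,-.058,.035,.033,.04),plate=(.519,.28,.18,.003,.012)).items():
        P=sel(W,*a)
        if len(P)>3: print(n,P.mean(0).round(4),len(P))
E
```

```text
top bench -0.00031119996030921356
brick c=(495.4,48.2) 75.8x47.8 longaxis yaw -15.7 n=582 zmed 27.6
carton c=(704.6,51.0) 65.2x42.1 longaxis yaw -6.1 n=413 zmed 39.7
wv c=(600.1,-51.3) 33.5x28.3 longaxis yaw 83.2 n=165 zmed 36.5
dr c=(690.2,-58.6) 27.4x25.7 longaxis yaw 64.6 n=131 zmed 40.5
lowrim c=(520.4,280.7) 211.9x164.7 longaxis yaw -12.0 n=1244 zmed 67.7
uprim c=(507.8,-283.2) 212.3x163.6 longaxis yaw -49.0 n=1108 zmed 62.1
wvcap [ 0.6035 -0.0512  0.0459] 75
drcyl [ 0.6862 -0.0569  0.0377] 20
plate [0.5037 0.2685 0.0074] 5003
scene bench 0.00011789224067917836
brick c=(497.6,47.7) 77.5x47.8 longaxis yaw -16.1 n=599 zmed 27.6
carton c=(706.1,50.6) 65.5x44.3 longaxis yaw -5.7 n=724 zmed 39.9
wv c=(608.1,-53.7) 33.3x29.5 longaxis yaw 42.3 n=393 zmed 33.1
dr c=(695.8,-61.4) 28.4x22.4 longaxis yaw 47.6 n=387 zmed 38.6
lowrim c=(521.3,280.6) 213.5x165.0 longaxis yaw -12.0 n=1105 zmed 66.9
uprim c=(509.0,-283.0) 212.1x164.2 longaxis yaw -48.8 n=2568 zmed 62.5
wvcap [ 0.6061 -0.0523  0.0456] 124
drcyl [ 0.6986 -0.0653  0.0372] 67
plate [0.5455 0.2503 0.0068] 2519
```

View pics/crop.png

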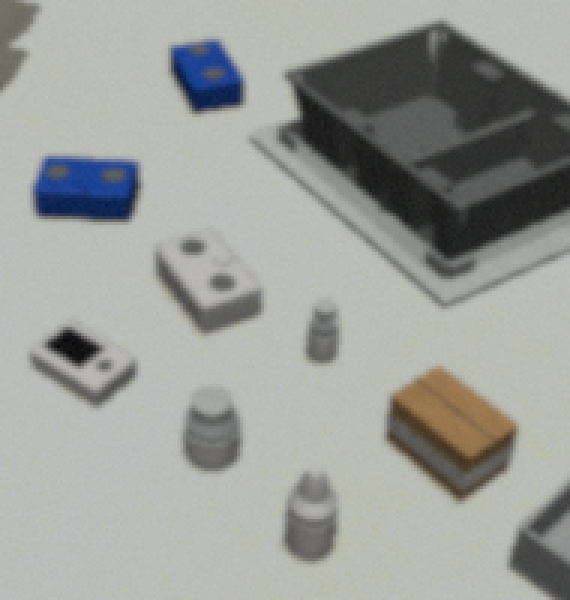

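Crop confirmed: the white dimpled brick is at crop (208,270) and the wide-shouldered vial at (212,430), with the slim one at (322,330). I'm starting with the wide vial.

```bash
python3 -c "
from h import *
go(.605,-.052,.13,-12)"
```

```text
pos [ 0.1493 -0.5294  0.1938] [-180.     -0.     15.75] az 27.75 then shift [ 0.3465 -0.5617  0.0638] open 0.0854 t 1.1
```

servo_tool([
  [[0,0,6.94],[0,0,0],70],
  [[0,0,6.94],[0,0,0],70],
  [[0,0,6.94],[0,0,0],70],
  [[0,0,6.93],[0,0,0],70],
  [[0,0,0],[0.0247,-0.0401,0.0045],70],
  [[0,0,0],[0.0247,-0.0401,0.0045],70],
  [[0,0,0],[0.0247,-0.0401,0.0045],70],
  [[0,0,0],[0.0247,-0.0401,0.0045],70],
  [[0,0,0],[0.0247,-0.0401,0.0045],70],
  [[0,0,0],[0.0247,-0.0401,0.0045],70],
  [[0,0,0],[0.0247,-0.0401,0.0045],70],
  [[0,0,0],[0.0247,-0.0401,0.0045],70],
])

```text
time: 2.3
ee_pos: [0.4103, -0.2551, 0.1579]
tcp_rot: [180.0, -0.0, -12.0]
wrist_force: [-0.2, -0.1, 0.4]
opening: 0.0597
grasp_force: 0.0
```

servo_tool([
  [[0,0,0],[0.0247,-0.0401,0.0045],70],
  [[0,0,0],[0.0247,-0.0401,0.0045],70],
  [[0,0,0],[0.0247,-0.0401,0.0045],70],
  [[0,0,0],[0.0247,-0.0401,0.0045],70],
  [[0,0,0],[0.0247,-0.0401,0.0045],70],
  [[0,0,0],[0.0247,-0.0401,0.0045],70],
  [[0,0,0],[0,0,0],70],
  [[0,0,0],[0,0,0],70],
])

```text
time: 3.1
ee_pos: [0.5977, -0.0837, 0.1306]
tcp_rot: [-178.5, 0.1, -8.7]
wrist_force: [-0.1, -0.4, 0.9]
opening: 0.0596
grasp_force: 0.0
```

```bash
python3 - <<'E'
from h import *
p,W=cloud("wrist"); cv2.imwrite("pics/w1.png",p[:,:,::-1])
k=calibration("wrist"); R,t=np.array(k["R"]),np.array(k["t"])
for n in("wide_vial","dropper"):
    for o in mark_of(n,"wrist")[:2]: print(n,round(o["score"],2),(R.T@(np.array(o["xyz"])-t)).round(4))
for n,a in dict(wvcap=(.607,-.052,.035,.043,.06),dr=(.692,-.058,.035,.05,.08)).items():
    P=sel(W,*a)
    if len(P)>5: print(n,rect(P))
go(.605,-.052,.003,-12)
E
```

```text
wide_vial 0.73 [ 0.4992 -0.0702  0.0015]
wide_vial 0.72 [ 0.6007 -0.0518  0.0012]
dropper 0.62 [ 0.4941 -0.2717  0.0453]
wvcap c=(604.8,-53.4) 24.2x23.9 longaxis yaw -52.9 n=586 zmed 45.6
dr c=(692.5,-60.5) 14.8x14.5 longaxis yaw 7.2 n=317 zmed 58.4
pos [ 0.5972 -0.0847  0.1318] [-178.54   -0.     -8.79] az 3.21 then shift [ 0.0008 -0.0336  0.1288] open 0.0597 t 3.25
```

View pics/w1.png

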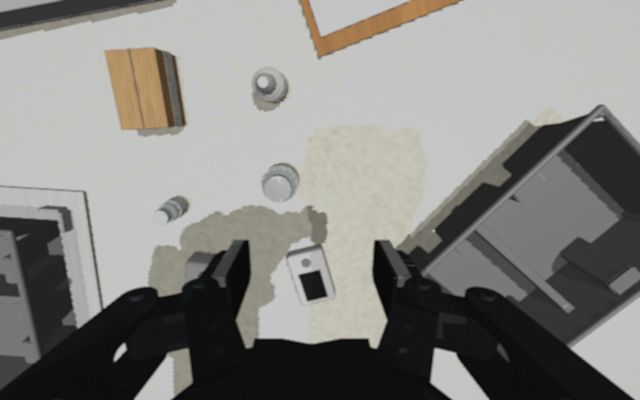

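The wrist view shows the wide vial at (281,182), the dropper (270,85), the carton (140,88), the slim vial (170,210) and the logger (312,275). The tool tilted slightly on the way, so I'll correct that too.

```bash
cat >> h.py <<'E'
from scipy.spatial.transform import Rotation as Ro
def go(x,y,z,yaw,half=True):
    """rotation vector (tool axes, turned first) then shift in the final tool axes"""
    o=get_obs(); p=o["ee_pos"]; R0=Ro.from_euler("xyz",o["tcp_rot"],degrees=True)
    if half: yaw=o["tcp_rot"][2]+(yaw-o["tcp_rot"][2]+90)%180-90
    R1=Ro.from_euler("xyz",[180,0,yaw],degrees=True)
    print("pos",p.round(4),o["tcp_rot"].round(2),"turn",(R0.inv()*R1).as_rotvec(degrees=True).round(2),"then shift",R1.inv().apply(np.array([x,y,z])-p).round(4),"open",round(o["opening"],4),"F",o["wrist_force"].round(1),"t",round(o["time"],2))
E
python3 -c "
from h import *
go(.6048,-.0534,.003,-12)"
```

```text
pos [ 0.5972 -0.0847  0.1318] [-178.54   -0.     -8.79] turn [-1.46  0.04  3.21] then shift [ 0.0009 -0.0322  0.1288] open 0.0597 F [ 0.3 -0.3 -0.1] t 3.25
```

servo_tool([
  [[-1.46,0,3.2],[0,0,0],70],
  [[0,0,0],[0.0005,-0.0161,0.01],70],
  [[0,0,0],[0.0004,-0.0161,0.01],70],
  [[0,0,0],[0,0,0.03],70],
  [[0,0,0],[0,0,0.03],70],
  [[0,0,0],[0,0,0.03],70],
  [[0,0,0],[0,0,0.0188],70],
  [[0,0,0],[0,0,0],70],
  [[0,0,0],[0,0,0],20],
  [[0,0,0],[0,0,0],20],
  [[0,0,0],[0,0,0],20],
  [[0,0,0],[0,0,0],20],
], force=30)

```text
time: 4.45
ee_pos: [0.6031, -0.0823, 0.0104]
tcp_rot: [-178.5, -0.6, -8.6]
wrist_force: [-4.5, -2.1, 41.7]
opening: 0.0168
grasp_force: 19.1
```

```bash
python3 -c "
from h import *
go(.5756,.269,.14,-12)"
```

```text
pos [ 0.6031 -0.0823  0.0104] [-178.46   -0.64   -8.57] turn [-1.56 -0.59  3.44] then shift [-0.1    -0.3379 -0.1296] open 0.0168 F [-4.5 -2.1 41.7] t 4.45
```

```bash
python3 - <<'E'
from h import *
o=get_obs();print(o)
p,W=cloud("scene"); cv2.imwrite("pics/s2.png",cv2.resize(p[100:350,230:450,::-1],None,fx=2.4,fy=2.4))
E
```

```text
{'time': 4.45, 'q': array([ -8.58347743,  12.62158497,  -1.65332832,  75.0899656 ,
         1.53888918, 179.9838906 ]), 'qd': array([-0.22486702, -0.06109347, -0.01232006,  0.02197145, -0.47553041,
        0.07774789]), 'joint_efforts': array([  1.41164627, -35.63226342,  26.99058473,  -1.552401  ,
        -0.13547368,   0.04865773]), 'ee_pos': array([ 0.60312766, -0.0822776 ,  0.01035548]), 'tcp_rot': array([-178.46128939,   -0.63555372,   -8.56737285]), 'wrist_force': array([-4.47126504, -2.08465687, 41.67599652]), 'torque': array([0.47784881, 0.71511622, 0.09165253]), 'grasp_force': 19.141505509614944, 'opening': 0.016795646236143137}
```

View pics/s2.png

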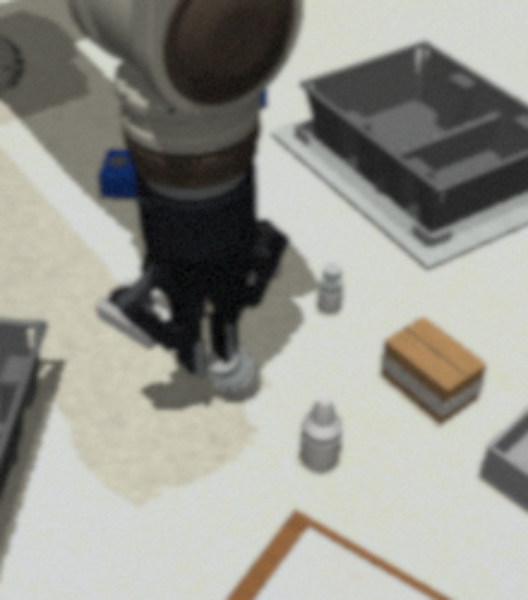

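Joint 6 has run to its +180° limit, so I should use the half-turned yaw. I'll rise gently and look.

servo_tool([
  [[0,0,0],[0,0,-0.005],20],
  [[0,0,0],[0,0,-0.01],20],
  [[0,0,0],[0,0,-0.02],20],
  [[0,0,0],[0,0,-0.02],20],
  [[0,0,0],[0,0,-0.02],20],
  [[0,0,0],[0,0,-0.04],20],
  [[0,0,0],[0,0,0],20],
])

```text
time: 5.2
ee_pos: [0.6001, -0.0853, 0.123]
tcp_rot: [-178.5, -0.3, -8.6]
wrist_force: [-0.3, 0.1, 0.2]
opening: 0.017
grasp_force: 0.0
```

```bash
python3 - <<'E'
from h import *
p,W=cloud("wrist"); cv2.imwrite("pics/w2.png",p[:,:,::-1])
P=sel(W,.605,-.052,.06,.04,.06)
if len(P)>5: print(rect(P))
go(.5756,.269,.14,-12)
print(get_obs()['q'].round(1),get_obs()['grasp_force'])
E
```

```text
c=(603.8,-52.4) 24.0x24.0 longaxis yaw -56.4 n=617 zmed 42.5
pos [ 0.5995 -0.0852  0.1204] [-1.7851e+02 -1.4000e-01 -8.5900e+00] turn [-1.5  -0.1   3.41] then shift [-0.0971 -0.3415 -0.0196] open 0.0172 F [-0.5  0.4 -0.4] t 5.25
[ -8.9  11.6   9.4  87.6   1.5 179.7] 0.0
```

View pics/w2.png

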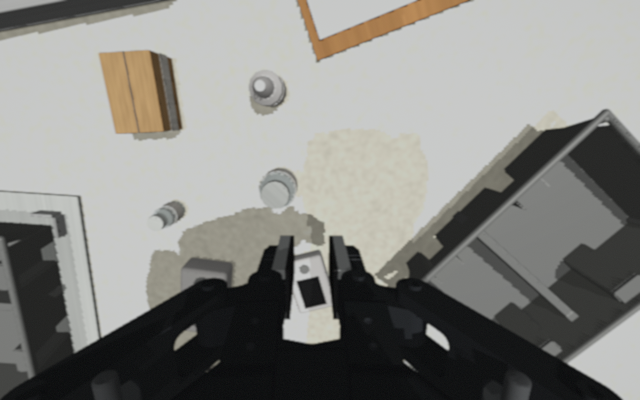

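The vial is still upright at about (277,188), unmoved. Half-turning the wrist now.

servo_tool([
  [[0,0,-8.4],[0,0,0],70],
  [[0,0,-8.4],[0,0,0],70],
  [[0,0,-8.4],[0,0,0],70],
  [[0,0,-8.4],[0,0,0],70],
  [[0,0,-8.4],[0,0,0],70],
  [[0,0,-8.4],[0,0,0],70],
  [[0,0,-8.4],[0,0,0],70],
  [[0,0,-8.4],[0,0,0],70],
  [[0,0,-8.4],[0,0,0],70],
  [[0,0,-8.4],[0,0,0],70],
  [[0,0,-8.4],[0,0,0],70],
  [[0,0,-8.4],[0,0,0],70],
])

```text
time: 6.45
ee_pos: [0.5977, -0.0849, 0.1164]
tcp_rot: [179.9, -1.5, 92.6]
wrist_force: [-0.2, -0.2, 1.2]
opening: 0.0594
grasp_force: 0.0
```

servo_tool([
  [[0,0,-8.4],[0,0,0],70],
  [[0,0,-8.4],[0,0,0],70],
  [[0,0,-8.4],[0,0,0],70],
  [[0,0,-8.4],[0,0,0],70],
  [[0,0,-8.4],[0,0,0],70],
  [[0,0,-8.4],[0,0,0],70],
  [[0,0,-8.4],[0,0,0],70],
  [[0,0,-8.4],[0,0,0],70],
  [[0,0,-8.4],[0,0,0],70],
  [[0,0,0],[0,0,0],70],
])

```text
time: 7.45
ee_pos: [0.5978, -0.0849, 0.1166]
tcp_rot: [178.5, -0.3, 167.9]
wrist_force: [-0.6, 0.2, 0.1]
opening: 0.0594
grasp_force: 0.0
```

```bash
python3 - <<'E'
from h import *
go(.6045,-.0532,.003,168)
print(get_obs()['q'].round(1))
E
```

```text
pos [ 0.5978 -0.0849  0.1166] [178.52  -0.29 167.94] turn [ 1.48 -0.29 -0.06] then shift [0.     0.0324 0.1136] open 0.0594 F [-0.6  0.2  0.1] t 7.45
[-8.9 11.7  9.1 87.5  1.5  3.2]
```

servo_tool([
  [[1.48,-0.3,0],[0,0,0],70],
  [[0,0,0],[0,0.0162,0.01],70],
  [[0,0,0],[0,0.0162,0.01],70],
  [[0,0,0],[0,0,0],70],
  [[0,0,0],[0,0,0],70],
])

```text
time: 7.95
ee_pos: [0.6051, -0.0524, 0.0972]
tcp_rot: [-180.0, 0.1, 167.9]
wrist_force: [-0.2, -0.1, 0.8]
opening: 0.0596
grasp_force: 0.0
```

```bash
python3 - <<'E'
from h import *
go(.6045,-.0532,.003,168)
E
```

```text
pos [ 0.6051 -0.0524  0.0972] [-1.7999e+02  5.0000e-02  1.6785e+02] turn [-0.01  0.05 -0.15] then shift [ 0.0004 -0.0009  0.0942] open 0.0596 F [-0.2 -0.1  0.8] t 7.95
```

servo_tool([
  [[0,0,0],[0,-0.0008,0.03],70],
  [[0,0,0],[0,0,0.03],70],
  [[0,0,0],[0,0,0.02],70],
  [[0,0,0],[0,0,0.0142],70],
  [[0,0,0],[0,0,0],70],
  [[0,0,0],[0,0,0],20],
  [[0,0,0],[0,0,0],20],
  [[0,0,0],[0,0,0],20],
  [[0,0,0],[0,0,0],20],
  [[0,0,0],[0,0,-0.02],20],
  [[0,0,0],[0,0,-0.04],20],
  [[0,0,0],[0,0,-0.05],20],
], force=30)

```text
time: 9.15
ee_pos: [0.6038, -0.0542, 0.1134]
tcp_rot: [-180.0, -0.1, 167.8]
wrist_force: [1.1, -0.2, -0.0]
opening: 0.0225
grasp_force: 29.4
```

```bash
python3 - <<'E'
from h import *
go(.5756,.269,.11,168)
print(get_obs()['grasp_force'])
E
```

```text
pos [ 0.6038 -0.0542  0.1134] [-1.7997e+02 -8.0000e-02  1.6780e+02] turn [-0.03 -0.08 -0.2 ] then shift [0.0948 0.3103 0.0034] open 0.0225 F [ 1.1 -0.2 -0. ] t 9.15
29.43867713212967
```

```bash
python3 - <<'E'
from h import *
p,W=cloud("scene"); a=p[100:300,230:430,::-1]
q,W=cloud("wrist"); b=q[:,:,::-1]
cv2.imwrite("pics/w3.png",np.hstack([cv2.resize(a,(400,400)),b[:,160:520]]))
E
```

```text
(no output)
```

View pics/w3.png

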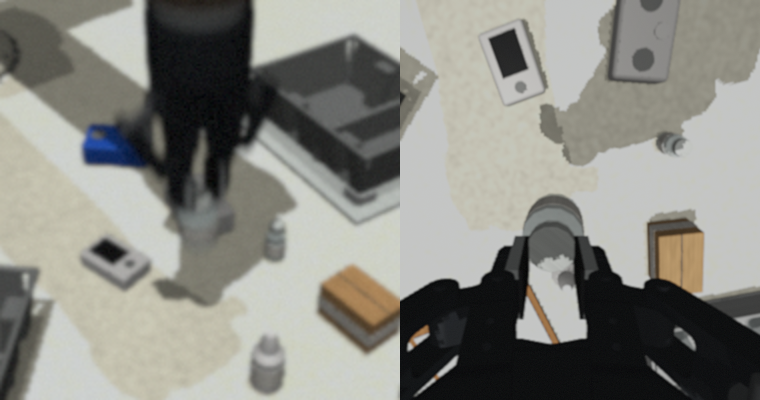

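```bash
python3 - <<'E'
from h import *
from scipy.spatial.transform import Rotation as Ro
o=get_obs(); R=Ro.from_euler("xyz",o["tcp_rot"],degrees=True)
for c in("wrist","scene"):
    p,W=cloud(c); T=R.inv().apply((W-o["ee_pos"]).reshape(-1,3)).reshape(W.shape)*1000
    with np.errstate(all='ignore'): m=(abs(T[...,0])<45)&(abs(T[...,1])<9)&(T[...,2]>-50)&(T[...,2]<40)
    Q=T[m]
    for z in range(-50,40,6):
        s=Q[(Q[:,2]>=z)&(Q[:,2]<z+6)]
        if len(s)>3: print(c,z,"n",len(s),"x",s[:,0].min().round(1),s[:,0].max().round(1),"y",s[:,1].min().round(1),s[:,1].max().round(1))
E
```

```text
wrist -44 n 29 x -5.7 15.4 y -3.4 8.6
wrist -38 n 1586 x -9.3 15.7 y -9.0 9.0
wrist -32 n 159 x 10.9 16.7 y -8.8 8.9
wrist -26 n 412 x 11.2 19.9 y -9.0 8.9
wrist -20 n 141 x 16.9 20.5 y -8.7 8.7
wrist -14 n 105 x 17.2 20.9 y -8.9 8.9
wrist -8 n 87 x 17.4 20.8 y -8.7 8.8
wrist -2 n 46 x 17.0 20.6 y -8.9 8.9
wrist 4 n 47 x 16.6 19.9 y -8.5 8.7
scene -44 n 20 x -7.0 11.9 y -1.6 8.7
scene -38 n 56 x -9.0 11.7 y -6.8 8.5
scene -32 n 33 x -10.6 -3.6 y -8.5 8.1
scene -26 n 49 x -13.6 -4.8 y -9.0 8.4
scene -20 n 30 x -15.2 -8.6 y -8.8 8.5
scene -14 n 27 x -14.3 -8.4 y -8.3 8.7
scene -8 n 29 x -14.6 -9.1 y -8.7 8.8
scene -2 n 25 x -14.3 -7.3 y -8.6 9.0
scene 4 n 19 x -13.8 -8.6 y -8.6 7.0
```

The vial is held upright and centred within 3 mm, with its base about 6 mm beyond the TCP. Carrying it over.

```bash
python3 - <<'E'
from h import *
go(.5780,.2685,.14,168)
E
```

```text
pos [ 0.606  -0.0544  0.1153] [179.98   0.3  167.8 ] turn [ 0.02  0.3  -0.2 ] then shift [ 0.0945  0.31   -0.0247] open 0.0222 F [0.  0.2 0.1] t 9.35
```

servo_tool([
  [[0,0,-0.2],[0.0105,0.0344,-0.0027],20],
  [[0,0,0],[0.0105,0.0344,-0.0027],20],
  [[0,0,0],[0.0105,0.0344,-0.0027],20],
  [[0,0,0],[0.0105,0.0344,-0.0027],20],
  [[0,0,0],[0.0105,0.0344,-0.0027],20],
  [[0,0,0],[0.0105,0.0344,-0.0027],20],
  [[0,0,0],[0.0105,0.0344,-0.0027],20],
  [[0,0,0],[0.0105,0.0344,-0.0027],20],
  [[0,0,0],[0.0105,0.0344,-0.0027],20],
  [[0,0,0],[0,0,0],20],
  [[0,0,0],[0,0,0],20],
])

```text
time: 10.45
ee_pos: [0.5763, 0.2686, 0.136]
tcp_rot: [-179.9, 0.0, 168.1]
wrist_force: [-0.8, -0.1, -0.1]
opening: 0.0225
grasp_force: 29.5
```

```bash
python3 - <<'E'
from h import *
go(.5780,.2685,.016,168)
E
```

```text
pos [0.5763 0.2686 0.136 ] [-1.7989e+02  1.0000e-02  1.6809e+02] turn [-0.11  0.01  0.09] then shift [-0.0017  0.0002  0.12  ] open 0.0225 F [-0.8 -0.1 -0.1] t 10.45
```

servo_tool([
  [[0,0,0],[-0.0015,0,0.03],20],
  [[0,0,0],[0,0,0.03],20],
  [[0,0,0],[0,0,0.03],20],
  [[0,0,0],[0,0,0.02],20],
  [[0,0,0],[0,0,0.007],20],
  [[0,0,0],[0,0,0],20],
  [[0,0,0],[0,0,0],20],
])

```text
time: 11.15
ee_pos: [0.5794, 0.2675, 0.0219]
tcp_rot: [180.0, 0.2, 168.0]
wrist_force: [-0.4, 0.0, 0.2]
opening: 0.0224
grasp_force: 29.5
```

```bash
python3 - <<'E'
from h import *
go(.5780,.2685,.016,168)
E
```

```text
pos [0.5794 0.2675 0.0219] [179.97   0.18 167.96] turn [ 0.03  0.18 -0.04] then shift [0.0016 0.0007 0.0059] open 0.0224 F [-0.4  0.   0.2] t 11.15
```

servo_tool([
  [[0,0,0],[0,0,0.002],20],
  [[0,0,0],[0,0,0.002],20],
  [[0,0,0],[0,0,0],20],
])

```text
time: 11.45
ee_pos: [0.579, 0.2679, 0.0172]
tcp_rot: [180.0, 0.2, 168.0]
wrist_force: [0.2, -0.7, -0.3]
opening: 0.0221
grasp_force: 29.5
```

servo_tool([
  [[0,0,0],[0,0,0.0015],20],
  [[0,0,0],[0,0,0],20],
])

```text
time: 11.65
ee_pos: [0.5788, 0.2679, 0.0153]
tcp_rot: [-180.0, 0.1, 168.0]
wrist_force: [-0.2, 0.5, -1.1]
opening: 0.0221
grasp_force: 29.5
```

servo_tool([
  [[0,0,0],[0,0,0.0015],20],
  [[0,0,0],[0,0,0],20],
])

```text
time: 11.85
ee_pos: [0.5793, 0.2681, 0.0145]
tcp_rot: [180.0, 0.2, 168.0]
wrist_force: [-0.6, -0.4, 2.9]
opening: 0.0222
grasp_force: 30.0
```

servo_tool([
  [[0,0,0],[0,0,0],58],
  [[0,0,0],[0,0,0],58],
  [[0,0,0],[0,0,0],58],
  [[0,0,0],[0,0,0],58],
  [[0,0,0],[0,0,-0.02],58],
  [[0,0,0],[0,0,-0.03],58],
  [[0,0,0],[0,0,-0.04],58],
  [[0,0,0],[0,0,-0.05],58],
  [[0,0,0],[0,0,0],85],
])

```text
time: 12.75
ee_pos: [0.5808, 0.269, 0.1617]
tcp_rot: [179.6, 0.6, 168.0]
wrist_force: [0.4, 0.4, 0.5]
opening: 0.0629
grasp_force: 0.0
```

```bash
python3 - <<'E'
from h import *
p,W=cloud("top"); cv2.imwrite("pics/t4.png",p[:,:,::-1])
P=sel(W,.577,.268,.06,.045,.062); print(rect(P) if len(P)>4 else len(P))
go(.4968,.048,.1,164)
E
```

```text
c=(576.9,267.6) 117.2x84.0 longaxis yaw 77.4 n=237 zmed 52.5
pos [0.5802 0.2687 0.1581] [179.77   0.44 168.  ] turn [0.24 0.43 4.  ] then shift [ 0.0193 -0.2351  0.0581] open 0.0696 F [-0.2  0.9  0.2] t 12.8
```

servo_tool([
  [[0,0,4],[0,0,0],85],
  [[0,0,0],[0.0028,-0.0336,0.0083],85],
  [[0,0,0],[0.0028,-0.0336,0.0083],85],
  [[0,0,0],[0.0028,-0.0336,0.0083],85],
  [[0,0,0],[0.0028,-0.0336,0.0083],85],
  [[0,0,0],[0.0028,-0.0336,0.0083],85],
  [[0,0,0],[0.0028,-0.0336,0.0083],85],
  [[0,0,0],[0.0028,-0.0336,0.0083],85],
  [[0,0,0],[0,0,0],85],
  [[0,0,0],[0,0,0],85],
])

```text
time: 13.8
ee_pos: [0.4946, 0.0467, 0.095]
tcp_rot: [180.0, 0.1, 163.9]
wrist_force: [0.6, 0.5, 1.6]
opening: 0.0728
grasp_force: 0.0
```

```bash
python3 - <<'E'
from h import *
p,W=cloud("scene")
P=sel(W,.577,.268,.045,.05,.06); print("vial cap",rect(P) if len(P)>4 else len(P))
p,W=cloud("wrist"); P=sel(W,.4968,.048,.06,.02,.035); print(rect(P) if len(P)>4 else len(P))
go(.4968,.048,.003,164)
E
```

```text
vial cap c=(580.3,270.4) 83.1x26.0 longaxis yaw -15.2 n=98 zmed 54.3
c=(496.5,48.4) 75.2x48.1 longaxis yaw -16.2 n=4964 zmed 27.3
pos [0.4952 0.0477 0.0955] [1.7998e+02 1.2000e-01 1.6402e+02] turn [0.02 0.12 0.02] then shift [-0.0014  0.0007  0.0925] open 0.0721 F [-0.3  0.2  0.7] t 13.9
```

servo_tool([
  [[0,0,0],[-0.0013,0.0006,0.03],85],
  [[0,0,0],[0,0,0.03],85],
  [[0,0,0],[0,0,0.02],85],
  [[0,0,0],[0,0,0.0125],85],
  [[0,0,0],[0,0,0],85],
  [[0,0,0],[0,0,0],30],
  [[0,0,0],[0,0,0],30],
  [[0,0,0],[0,0,0],30],
  [[0,0,0],[0,0,0],30],
  [[0,0,0],[0,0,-0.02],30],
  [[0,0,0],[0,0,-0.04],30],
  [[0,0,0],[0,0,-0.05],30],
], force=35)

```text
time: 15.1
ee_pos: [0.4952, 0.0473, 0.1133]
tcp_rot: [-179.9, -0.0, 164.0]
wrist_force: [1.5, 1.2, 0.7]
opening: 0.0258
grasp_force: 0.0
```

```bash
python3 - <<'E'
from h import *
from scipy.spatial.transform import Rotation as Ro
o=get_obs(); R=Ro.from_euler("xyz",o["tcp_rot"],degrees=True); print(o["grasp_force"],o["q"].round(1))
for c in("wrist","scene"):
    p,W=cloud(c); T=R.inv().apply((W-o["ee_pos"]).reshape(-1,3)).reshape(W.shape)*1000
    with np.errstate(all='ignore'): m=(abs(T[...,0])<55)&(abs(T[...,1])<15)&(T[...,2]>-50)&(T[...,2]<40)
    Q=T[m]
    for z in range(-40,40,6):
        s=Q[(Q[:,2]>=z)&(Q[:,2]<z+6)]
        if len(s)>3: print(c,z,"n",len(s),"x",s[:,0].min().round(1),s[:,0].max().round(1))
go(.4851,.2882,.13,78,False)
E
```

```text
0.0 [ 5.5 -3.  -6.9 86.1 -0.  21.5]
pos [0.4994 0.0477 0.1204] [179.79   0.66 163.99] turn [ 0.67  0.37 85.99] then shift [ 0.2323 -0.064  -0.0096] open 0.0253 F [ 0.2 -0.5 -0.2] t 15.2
```

```bash
python3 - <<'E'
from h import *
p,W=cloud("scene"); a=p[100:300,250:450,::-1]
q,W=cloud("wrist"); b=q[:,:,::-1]
cv2.imwrite("pics/w5.png",np.hstack([cv2.resize(a,(400,400)),b[:,140:540]]))
P=sel(W,.4968,.048,.07,.015,.04); print(rect(P) if len(P)>4 else len(P))
o=get_obs(); print(o["ee_pos"])
T=Ro.from_euler("xyz",o["tcp_rot"],degrees=True).inv().apply((W-o["ee_pos"]).reshape(-1,3))*1000
Q=T[(abs(T[:,0])<20)&(abs(T[:,1])<60)&(T[:,2]<40)]
for y in range(-60,60,6):
    s=Q[(Q[:,1]>=y)&(Q[:,1]<y+6)]
    if len(s)>3: print(y,len(s),"zmax",s[:,2].max().round(1),"x",s[:,0].min().round(1),s[:,0].max().round(1))
E
```

```text
c=(495.5,47.7) 76.6x48.0 longaxis yaw -16.1 n=4330 zmed 24.8
[0.49732623 0.04748207 0.11476339]
-60 1660 zmax -105.0 x 9.5 14.1
-54 2385 zmax -93.0 x -8.8 12.6
-48 5209 zmax -83.0 x -12.8 12.8
-42 2687 zmax -81.2 x -14.0 13.3
-36 1461 zmax -77.8 x -13.4 12.0
-30 918 zmax -44.0 x 0.6 15.5
-24 2490 zmax -41.3 x 5.3 19.8
-18 4229 zmax -36.7 x -12.5 20.0
-12 2168 zmax -103.7 x 6.3 19.9
-6 1490 zmax -108.8 x 7.8 11.9
0 1509 zmax -108.7 x 7.8 11.7
6 2296 zmax -100.4 x 5.7 20.0
12 4284 zmax -37.0 x -12.6 19.9
18 2311 zmax -41.1 x 5.3 19.8
24 853 zmax -44.5 x -1.2 12.1
30 1546 zmax -77.9 x -13.4 12.4
36 2944 zmax -82.0 x -14.1 13.4
42 5086 zmax -82.3 x -13.0 12.4
48 2285 zmax -92.2 x -9.1 12.6
54 1609 zmax -105.9 x 9.3 14.5
```

View pics/w5.png

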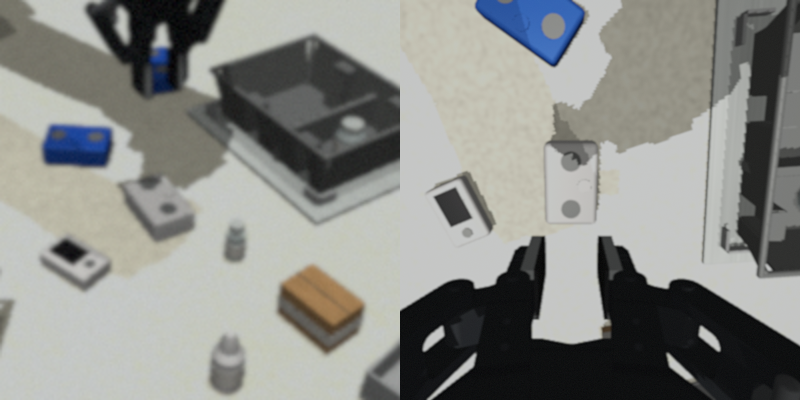

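The fingers closed above the brick, which is unmoved at wrist view (571,185). The depth suggests the fingertips end about 36 mm short of the reported TCP. Checking that with the scene camera.

```bash
python3 - <<'E'
from h import *
for c in("scene","top"):
    p,W=cloud(c); o=get_obs(); T=Ro.from_euler("xyz",o["tcp_rot"],degrees=True).inv().apply((W-o["ee_pos"]).reshape(-1,3))*1000
    Q=T[(abs(T[:,0])<18)&(abs(T[:,1])<45)&(T[:,2]<60)]
    print(c,o["ee_pos"].round(4))
    for y in range(-45,45,6):
        s=Q[(Q[:,1]>=y)&(Q[:,1]<y+6)]
        if len(s)>3: print(y,len(s),"z",s[:,2].max().round(1),s[:,2].min().round(1))
E
```

```text
scene [0.4965 0.0474 0.1133]
-45 195 z -86.8 -303.1
-39 733 z -85.4 -305.3
-33 274 z -80.9 -303.7
-27 335 z -47.2 -293.3
-21 243 z -38.8 -288.4
-15 105 z -42.1 -284.9
-9 30 z -113.8 -282.4
-3 64 z -112.3 -155.7
3 75 z -113.1 -153.4
9 192 z -40.2 -154.5
15 182 z -39.8 -154.0
21 93 z -46.1 -154.3
27 63 z -49.5 -212.9
33 89 z -81.8 -260.4
39 115 z -84.4 -153.3
top [0.496  0.0474 0.1124]
-45 203 z -496.4 -521.7
-39 209 z -445.7 -522.0
-33 213 z -465.6 -521.7
-27 209 z -466.8 -517.4
-21 211 z -509.0 -517.6
-15 195 z -509.5 -517.9
-9 199 z -511.2 -518.4
-3 193 z -511.5 -517.9
3 186 z -511.3 -518.1
9 189 z -510.7 -517.6
15 179 z -508.9 -517.5
21 173 z -508.3 -519.8
27 187 z -506.8 -521.5
33 172 z -503.6 -522.3
39 164 z -503.5 -521.9
```

Confirmed: tips are about 37 mm short of the reported TCP. I'll add that offset from here, and the first go at the brick feels its way down.

servo_tool([
  [[0,0,0],[0,0,0.02],85],
  [[0,0,0],[0,0,0.02],85],
  [[0,0,0],[0,0,0.03],85],
  [[0,0,0],[0,0,0.03],85],
  [[0,0,0],[0,0,0.02],85],
  [[0,0,0],[0,0,0.01],85],
  [[0,0,0],[0,0,0.005],85],
  [[0,0,0],[0,0,0.004],85],
  [[0,0,0],[0,0,0],85],
  [[0,0,0],[0,0,0],85],
])

```text
time: 16.4
ee_pos: [0.4973, 0.0474, -0.025]
tcp_rot: [180.0, 0.2, 164.0]
wrist_force: [-0.3, -0.7, 1.0]
opening: 0.0728
grasp_force: 0.0
```

servo_tool([
  [[0,0,0],[0,0,0],30],
  [[0,0,0],[0,0,0],30],
  [[0,0,0],[0,0,0],30],
  [[0,0,0],[0,0,0],30],
  [[0,0,0],[0,0,0],30],
])

```text
time: 16.9
ee_pos: [0.4973, 0.0474, -0.025]
tcp_rot: [180.0, 0.2, 164.0]
wrist_force: [0.5, -1.1, 6.0]
opening: 0.0474
grasp_force: 36.8
```

servo_tool([
  [[0,0,0],[0,0,-0.015],30],
  [[0,0,7.8],[0,0,-0.03],30],
  [[0,0,7.8],[0,0,-0.03],30],
  [[0,0,7.8],[0,0,-0.03],30],
  [[0,0,7.8],[0,0,-0.02],30],
  [[0,0,7.8],[0,0,0],30],
  [[0,0,7.8],[0,0,0],30],
  [[0,0,7.8],[0,0,0],30],
  [[0,0,7.8],[0,0,0],30],
  [[0,0,7.8],[0,0,0],30],
  [[0,0,7.8],[0,0,0],30],
  [[0,0,8],[0,0,0],30],
])

```text
time: 18.1
ee_pos: [0.4963, 0.0474, 0.1]
tcp_rot: [179.9, 0.0, 77.7]
wrist_force: [-0.2, 0.2, -0.5]
opening: 0.0473
grasp_force: 36.3
```

```bash
python3 - <<'E'
from h import *
p,W=cloud("wrist"); o=get_obs(); T=Ro.from_euler("xyz",o["tcp_rot"],degrees=True).inv().apply((W-o["ee_pos"]).reshape(-1,3))*1000
Q=T[(abs(T[:,0])<60)&(abs(T[:,1])<14)&(T[:,2]<10)&(T[:,2]>-70)]
for z in range(-70,10,6):
    s=Q[(Q[:,2]>=z)&(Q[:,2]<z+6)]
    if len(s)>3: print(z,len(s),"x",s[:,0].min().round(1),s[:,0].max().round(1))
print(o["grasp_force"]); go(.4851,.2882,.1,78,False)
E
```

```text
-58 5732 x -33.8 37.9
-52 3548 x -35.9 39.4
-46 184 x 38.7 39.4
-40 159 x 38.6 39.4
-34 111 x 38.8 39.3
36.29638910293579
pos [0.4964 0.0474 0.1001] [179.86  -0.    77.19] turn [ 0.14 -0.   -0.81] then shift [ 2.332e-01 -6.110e-02  1.000e-04] open 0.047 F [ 0.1 -1.1  0.1] t 18.15
```

```bash
python3 -c "
from h import *
go(.4895,.2873,.1,78,False)"
```

```text
pos [0.4964 0.0474 0.1001] [179.86  -0.    77.19] turn [ 0.14 -0.   -0.81] then shift [ 2.332e-01 -5.660e-02  1.000e-04] open 0.047 F [ 0.1 -1.1  0.1] t 18.15
```

servo_tool([
  [[0,0,0],[0.0333,-0.0081,0],30],
  [[0,0,0],[0.0333,-0.0081,0],30],
  [[0,0,0],[0.0333,-0.0081,0],30],
  [[0,0,0],[0.0333,-0.0081,0],30],
  [[0,0,0],[0.0333,-0.0081,0],30],
  [[0,0,0],[0.0333,-0.0081,0],30],
  [[0,0,0],[0.0333,-0.0081,0],30],
  [[0,0,0],[0,0,0.03],30],
  [[0,0,0],[0,0,0],30],
  [[0,0,0],[0,0,0],30],
])

```text
time: 19.15
ee_pos: [0.489, 0.2867, 0.0694]
tcp_rot: [179.9, 0.1, 78.1]
wrist_force: [0.9, -0.6, -0.3]
opening: 0.047
grasp_force: 36.4
```

```bash
python3 -c "
from h import *
go(.4895,.2873,-.017,78,False)"
```

```text
pos [0.489  0.2867 0.0694] [1.7993e+02 7.0000e-02 7.8080e+01] turn [0.07 0.07 0.08] then shift [0.0007 0.0003 0.0864] open 0.047 F [ 0.9 -0.6 -0.3] t 19.15
```

servo_tool([
  [[0,0,0],[0.0005,0,0.03],30],
  [[0,0,0],[0,0,0.03],30],
  [[0,0,0],[0,0,0.015],30],
  [[0,0,0],[0,0,0.008],30],
  [[0,0,0],[0,0,0],30],
  [[0,0,0],[0,0,0],30],
])

```text
time: 19.75
ee_pos: [0.4906, 0.2879, -0.0124]
tcp_rot: [179.8, -0.1, 78.0]
wrist_force: [0.9, 0.2, -0.7]
opening: 0.0474
grasp_force: 36.5
```

servo_tool([
  [[0,0,0],[0,0,0.002],30],
  [[0,0,0],[0,0,0],30],
])

```text
time: 19.95
ee_pos: [0.4902, 0.2879, -0.0152]
tcp_rot: [179.8, -0.0, 78.0]
wrist_force: [-0.3, 0.1, -1.1]
opening: 0.0473
grasp_force: 36.5
```

servo_tool([
  [[0,0,0],[0,0,0.0015],30],
  [[0,0,0],[0,0,0],30],
])

```text
time: 20.15
ee_pos: [0.4903, 0.288, -0.016]
tcp_rot: [179.8, -0.1, 78.0]
wrist_force: [-1.1, -1.5, 8.0]
opening: 0.0469
grasp_force: 37.5
```

servo_tool([
  [[0,0,0],[0,0,0],66],
  [[0,0,0],[0,0,0],66],
  [[0,0,0],[0,0,0],66],
  [[0,0,0],[0,0,-0.02],66],
  [[0,0,0],[0,0,-0.03],66],
  [[0,0,0],[0,0,-0.04],66],
  [[0,0,0],[0,0,-0.04],66],
  [[0,0,0],[0,0,0],60],
])

```text
time: 20.95
ee_pos: [0.4917, 0.289, 0.1186]
tcp_rot: [179.5, -0.3, 78.0]
wrist_force: [0.5, 0.0, -0.4]
opening: 0.0511
grasp_force: 0.0
```

```bash
python3 - <<'E'
from h import *
p,W=cloud("scene"); cv2.imwrite("pics/s6.png",cv2.resize(p[90:240,320:500,::-1],None,fx=4,fy=4,interpolation=3))
P=sel(W,.49,.287,.05,.025,.046); print(rect(P),P[:,2].min(),P[:,2].max())
go(.4953,-.2680,.13,41)
E
```

```text
c=(492.8,288.7) 78.1x48.5 longaxis yaw 78.3 n=435 zmed 36.1 0.02525995506216893 0.039430482325132764
pos [0.4909 0.2885 0.1155] [179.65  -0.19  78.  ] turn [ 0.27 -0.3  37.  ] then shift [-0.3618  0.4229 -0.0145] open 0.0511 F [-0.8  0.2 -0.1] t 21.0
```

View pics/s6.png

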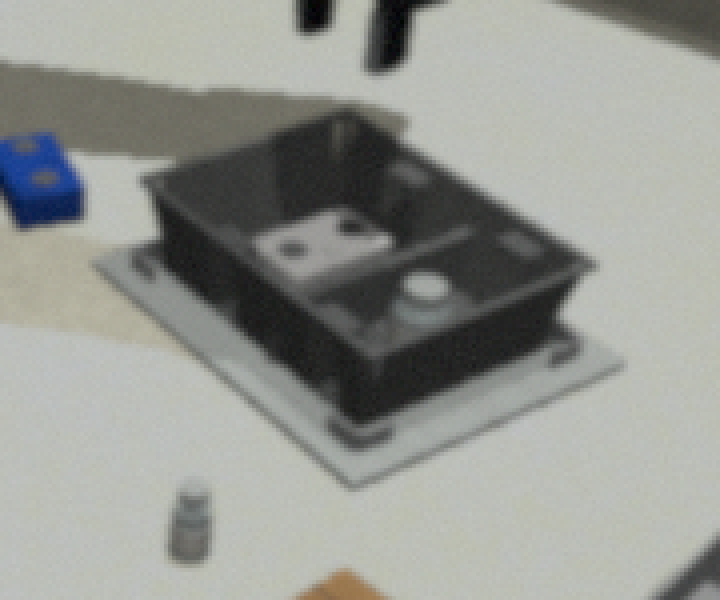

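The crop shows the brick flat at (320,243) and the vial upright at (428,290), so the lower kit is done. Next is the loose tote.

servo_tool([
  [[0.27,-0.3,7.4],[0,0,0],50],
  [[0,0,7.4],[0,0,0],50],
  [[0,0,7.4],[0,0,0],50],
  [[0,0,7.4],[0,0,0],50],
  [[0,0,7.4],[0,0,0],50],
  [[0,0,0],[-0.0258,0.0302,-0.001],50],
  [[0,0,0],[-0.0258,0.0302,-0.001],50],
  [[0,0,0],[-0.0258,0.0302,-0.001],50],
  [[0,0,0],[-0.0258,0.0302,-0.001],50],
  [[0,0,0],[-0.0258,0.0302,-0.001],50],
  [[0,0,0],[-0.0258,0.0302,-0.001],50],
  [[0,0,0],[-0.0258,0.0302,-0.001],50],
])

```text
time: 22.2
ee_pos: [0.4911, 0.0082, 0.1194]
tcp_rot: [-180.0, 0.4, 41.0]
wrist_force: [0.7, -0.6, 0.3]
opening: 0.0426
grasp_force: 0.0
```

servo_tool([
  [[0,0,0],[-0.0258,0.0302,-0.001],50],
  [[0,0,0],[-0.0258,0.0302,-0.001],50],
  [[0,0,0],[-0.0258,0.0302,-0.001],50],
  [[0,0,0],[-0.0258,0.0302,-0.001],50],
  [[0,0,0],[-0.0258,0.0302,-0.001],50],
  [[0,0,0],[-0.0258,0.0302,-0.001],50],
  [[0,0,0],[-0.0258,0.0302,-0.001],50],
  [[0,0,0],[0,0,0],50],
  [[0,0,0],[0,0,0],50],
])

```text
time: 23.1
ee_pos: [0.4936, -0.2687, 0.1273]
tcp_rot: [-179.9, 0.4, 40.9]
wrist_force: [0.1, 0.6, -0.3]
opening: 0.0427
grasp_force: 0.0
```

```bash
python3 - <<'E'
from h import *
go(.4953,-.2680,.06,41)
p,W=cloud("wrist")
# divider top: z about .042, near handle
P=sel(W,.4953,-.268,.045,.036,.046); print(rect(P) if len(P)>4 else len(P), np.median(P,axis=0) if len(P) else '')
P=sel(W,.508,-.283,.15,.055,.075); print("rim",rect(P))
E
```

```text
pos [ 0.4936 -0.2687  0.1273] [-179.9     0.36   40.89] turn [-0.1   0.36 -0.11] then shift [0.0017 0.0006 0.0673] open 0.0427 F [ 0.1  0.6 -0.3] t 23.1
c=(495.8,-268.5) 89.9x7.4 longaxis yaw 41.2 n=868 zmed 41.4 [ 0.49784529 -0.26684553  0.04142153]
rim c=(509.6,-283.4) 211.8x162.8 longaxis yaw -48.8 n=9142 zmed 62.1
```

servo_tool([
  [[0,0.36,0],[0.001,0,0.03],50],
  [[0,0,0],[0.001,0,0.03],50],
  [[0,0,0],[0,0,0.03],50],
  [[0,0,0],[0,0,0.03],50],
  [[0,0,0],[0,0,0.02],50],
  [[0,0,0],[0,0,0.009],50],
  [[0,0,0],[0,0,0],50],
  [[0,0,0],[0,0,0],0],
  [[0,0,0],[0,0,0],0],
  [[0,0,0],[0,0,0],0],
  [[0,0,0],[0,0,0],0],
  [[0,0,0],[0,0,0],0],
], force=80)

```text
time: 24.35
ee_pos: [0.4968, -0.2674, -0.0184]
tcp_rot: [179.8, -0.1, 41.0]
wrist_force: [0.2, 1.8, 6.3]
opening: 0.0064
grasp_force: 80.0
```

servo_tool([
  [[0,0,0],[0,0,-0.01],0],
  [[0,0,0],[0,0,-0.02],0],
  [[0,0,0],[0,0,-0.03],0],
  [[0,0,0],[0,0,-0.03],0],
  [[0,0,0],[0,0,-0.03],0],
  [[0,0,0],[0,0,-0.03],0],
  [[0,0,0],[0,0,0],0],
  [[0,0,0],[0,0,0],0],
])

```text
time: 25.15
ee_pos: [0.4959, -0.2673, 0.1305]
tcp_rot: [179.9, -0.1, 41.0]
wrist_force: [-0.3, -0.2, -3.7]
opening: 0.0059
grasp_force: 78.7
```

```bash
python3 - <<'E'
from h import *
go(.5012,.2848,.15,78,False)
p,W=cloud("scene")
P=sel(W,.509,-.283,.16,.195,.28); 
print("rim",rect(P), np.linalg.lstsq(np.c_[P[:,:2],np.ones(len(P))],P[:,2],rcond=None)[0])
print(get_obs()['grasp_force'])
cv2.imwrite("pics/s7.png",p[:,:,::-1])
E
```

```text
pos [ 0.4959 -0.2673  0.1305] [ 1.799e+02 -5.000e-02  4.099e+01] turn [ 1.200e-01 -2.000e-02 -3.701e+01] then shift [ 0.5411 -0.1096 -0.0195] open 0.0059 F [-0.3 -0.2 -3.7] t 25.15
rim c=(508.6,-283.2) 212.1x163.7 longaxis yaw -49.1 n=6759 zmed 212.2 [0.01830983 0.0733012  0.23334845]
78.75188112258911
```

View pics/s7.png

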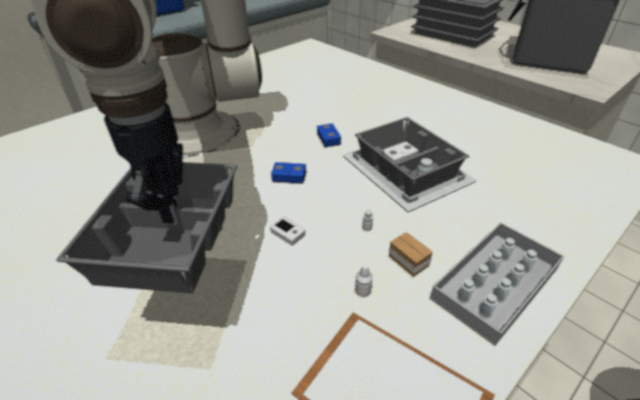

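The tote is lifted level at (150,230), and the lower kit is intact at (410,152). Now turning and carrying it.

servo_tool([
  [[0,0,-4.0],[0,0,0],0],
  [[0,0,-6.6],[0,0,0],0],
  [[0,0,-6.6],[0,0,0],0],
  [[0,0,-6.6],[0,0,0],0],
  [[0,0,-6.6],[0,0,0],0],
  [[0,0,-6.6],[0,0,0],0],
  [[0,0,0],[0.018,-0.0036,0],0],
  [[0,0,0],[0.034,-0.007,0],0],
  [[0,0,0],[0.036,-0.0073,0],0],
  [[0,0,0],[0.036,-0.0073,0],0],
  [[0,0,0],[0.036,-0.0073,0],0],
  [[0,0,0],[0.036,-0.0073,0],0],
])

```text
time: 26.4
ee_pos: [0.4964, -0.065, 0.1288]
tcp_rot: [-180.0, -0.0, 77.9]
wrist_force: [-0.4, 0.4, -3.0]
opening: 0.006
grasp_force: 78.8
```

servo_tool([
  [[0,0,0],[0.036,-0.0073,0],0],
  [[0,0,0],[0.036,-0.0073,0],0],
  [[0,0,0],[0.036,-0.0073,0],0],
  [[0,0,0],[0.036,-0.0073,0],0],
  [[0,0,0],[0.036,-0.0073,0],0],
  [[0,0,0],[0.036,-0.0073,0],0],
  [[0,0,0],[0.036,-0.0073,0],0],
  [[0,0,0],[0.036,-0.0073,0],0],
  [[0,0,0],[0.034,-0.007,0],0],
  [[0,0,0],[0.018,-0.0036,0],0],
  [[0,0,0],[0,0,0],0],
  [[0,0,0],[0,0,0],0],
])

```text
time: 27.6
ee_pos: [0.5001, 0.2796, 0.1291]
tcp_rot: [-180.0, 0.1, 78.0]
wrist_force: [-0.1, -0.7, -1.9]
opening: 0.0061
grasp_force: 78.8
```

```bash
python3 - <<'E'
from h import *
go(.5014,.2848,.0436,78,False)
for c in("scene","top"):
    p,W=cloud(c)
    P=sel(W,.521,.281,.145,.195,.23)
    for i in range(4):
        a=np.c_[P[:,:2]-[.521,.281],np.ones(len(P))]; s=np.linalg.lstsq(a,P[:,2],rcond=None)[0]; P=P[abs(a@s-P[:,2])<.003+.004*(i<2)]
    print("rim",rect(P),"slopes deg",np.degrees(s[:2]).round(2),s[2].round(4))
E
```

```text
pos [0.5001 0.2796 0.1291] [-1.800e+02  7.000e-02  7.799e+01] turn [-0.    0.07 -0.01] then shift [0.0053 0.0002 0.0855] open 0.0061 F [-0.1 -0.7 -1.9] t 27.6
rim c=(521.6,272.8) 210.1x164.8 longaxis yaw -11.9 n=528 zmed 207.3 slopes deg [ 0.07 -1.39] 0.2065
rim c=(519.8,272.8) 212.0x163.8 longaxis yaw -11.9 n=528 zmed 210.5 slopes deg [-0.32 -0.21] 0.2101
```

servo_tool([
  [[0,0,0],[0.007,-0.0008,0],0],
  [[0,0,0],[0,0,0.01],0],
  [[0,0,0],[0,0,0.01],0],
  [[0,0,0],[0,0,0],0],
  [[0,0,0],[0,0,0],0],
])

```text
time: 28.2
ee_pos: [0.5011, 0.2865, 0.1093]
tcp_rot: [180.0, 0.0, 78.0]
wrist_force: [-0.5, -0.1, -3.6]
opening: 0.0065
grasp_force: 78.6
```

```bash
python3 - <<'E'
from h import *
go(.5014,.2848,.0436,78,False)
for c in("scene","top"):
    p,W=cloud(c)
    P=sel(W,.521,.281,.145,.175,.21)
    for i in range(4):
        a=np.c_[P[:,:2]-[.521,.281],np.ones(len(P))]; s=np.linalg.lstsq(a,P[:,2],rcond=None)[0]; P=P[abs(a@s-P[:,2])<.003+.004*(i<2)]
    print("rim",rect(P),"slopes deg",np.degrees(s[:2]).round(2),s[2].round(4))
E
```

```text
pos [0.5011 0.2865 0.1093] [1.7999e+02 4.0000e-02 7.7980e+01] turn [ 0.01  0.04 -0.02] then shift [-0.0016  0.0006  0.0657] open 0.0065 F [-0.5 -0.1 -3.6] t 28.2
rim c=(522.1,279.6) 211.0x163.9 longaxis yaw -12.0 n=517 zmed 187.5 slopes deg [ 0.18 -1.36] 0.1868
rim c=(520.9,280.5) 211.3x164.2 longaxis yaw -12.1 n=516 zmed 190.6 slopes deg [-0.31 -0.25] 0.1902
```

servo_tool([
  [[0,0,0],[0,0,0.015],0],
  [[0,0,0],[0,0,0.015],0],
  [[0,0,0],[0,0,0.015],0],
  [[0,0,0],[0,0,0.01],0],
  [[0,0,0],[0,0,0.004],0],
  [[0,0,0],[0,0,0],0],
  [[0,0,0],[0,0,0],0],
])

```text
time: 29.0
ee_pos: [0.5017, 0.287, 0.0514]
tcp_rot: [179.9, -0.0, 78.0]
wrist_force: [0.8, -0.3, -3.0]
opening: 0.0066
grasp_force: 78.7
```

servo_tool([
  [[0,0,0],[0,0,0.003],0],
  [[0,0,0],[0,0,0],0],
])

```text
time: 29.2
ee_pos: [0.5016, 0.2869, 0.048]
tcp_rot: [179.9, -0.0, 78.0]
wrist_force: [0.5, 0.5, -2.8]
opening: 0.0062
grasp_force: 78.7
```

servo_tool([
  [[0,0,0],[0,0,0.002],0],
  [[0,0,0],[0,0,0],0],
])

```text
time: 29.4
ee_pos: [0.5015, 0.2868, 0.0458]
tcp_rot: [179.9, 0.0, 78.0]
wrist_force: [0.5, 0.5, -2.8]
opening: 0.0063
grasp_force: 78.7
```

servo_tool([
  [[0,0,0],[0,0,0.0015],0],
  [[0,0,0],[0,0,0],0],
])

```text
time: 29.6
ee_pos: [0.5014, 0.2868, 0.0442]
tcp_rot: [180.0, 0.0, 78.0]
wrist_force: [0.7, 0.4, -2.9]
opening: 0.0066
grasp_force: 78.7
```

servo_tool([
  [[0,0,0],[0,0,0.001],0],
  [[0,0,0],[0,0,0],0],
])

```text
time: 29.8
ee_pos: [0.5016, 0.2869, 0.0436]
tcp_rot: [179.9, -0.0, 78.0]
wrist_force: [-0.6, -1.0, -0.4]
opening: 0.006
grasp_force: 79.0
```

Seated at the expected height with the weight coming off. Releasing, and turning for the dropper while rising.

servo_tool([
  [[0,0,0],[0,0,0.0005],0],
  [[0,0,0],[0,0,0],40],
  [[0,0,0],[0,0,0],40],
  [[0,0,0],[0,0,0],40],
  [[0,0,0],[0,0,0],40],
  [[0,0,0],[0,0,-0.02],40],
  [[0,0,0],[0,0,-0.04],40],
  [[0,0,0],[0,0,-0.04],40],
  [[0,0,-7.5],[0,0,-0.03],40],
  [[0,0,-7.5],[0,0,0],60],
  [[0,0,-7.5],[0,0,0],60],
  [[0,0,-7.5],[0,0,0],60],
])

```text
time: 31.0
ee_pos: [0.5016, 0.2869, 0.1732]
tcp_rot: [179.9, 0.0, 108.3]
wrist_force: [-0.3, 0.5, -1.0]
opening: 0.0514
grasp_force: 0.0
```

servo_tool([
  [[0,0,-7.5],[0,0,0],60],
  [[0,0,-7.5],[0,0,0],60],
  [[0,0,-7.5],[0,0,0],60],
  [[0,0,-7.5],[0,0,0],60],
  [[0,0,-7.5],[0,0,0],60],
  [[0,0,-7.5],[0,0,0],60],
  [[0,0,-7.5],[0,0,0],60],
  [[0,0,-7.5],[0,0,0],60],
  [[0,0,0],[0,0,0],60],
])

```text
time: 31.9
ee_pos: [0.5014, 0.2869, 0.1729]
tcp_rot: [180.0, 0.1, 168.1]
wrist_force: [-0.9, -0.3, -0.7]
opening: 0.0512
grasp_force: 0.0
```

```bash
python3 - <<'E'
from h import *
go(.6925,-.0605,.1,168,False)
for c in("scene","top"):
    p,W=cloud(c)
    P=sel(W,.521,.281,.145,.11,.14)
    for i in range(4):
        a=np.c_[P[:,:2]-[.521,.281],np.ones(len(P))]; s=np.linalg.lstsq(a,P[:,2],rcond=None)[0]; P=P[abs(a@s-P[:,2])<.003+.004*(i<2)]
    print("rim",rect(P),"slopes deg",np.degrees(s[:2]).round(2),s[2].round(4))
E
```

```text
pos [0.5014 0.2869 0.1729] [1.8000e+02 6.0000e-02 1.6811e+02] turn [0.   0.06 0.11] then shift [-0.2591 -0.3     0.0729] open 0.0512 F [-0.9 -0.3 -0.7] t 31.9
rim c=(523.8,279.1) 209.2x162.6 longaxis yaw -12.2 n=556 zmed 120.5 slopes deg [ 0.46 -1.48] 0.1208
rim c=(521.0,280.7) 211.6x164.2 longaxis yaw -12.0 n=446 zmed 124.0 slopes deg [ 0.01 -0.83] 0.1231
```

servo_tool([
  [[0,0,0],[-0.0236,-0.0273,0.0066],60],
  [[0,0,0],[-0.0236,-0.0273,0.0066],60],
  [[0,0,0],[-0.0236,-0.0273,0.0066],60],
  [[0,0,0],[-0.0236,-0.0273,0.0066],60],
  [[0,0,0],[-0.0236,-0.0273,0.0066],60],
  [[0,0,0],[-0.0236,-0.0273,0.0066],60],
  [[0,0,0],[-0.0236,-0.0273,0.0066],60],
  [[0,0,0],[-0.0236,-0.0273,0.0066],60],
  [[0,0,0],[-0.0236,-0.0273,0.0066],60],
  [[0,0,0],[-0.0236,-0.0273,0.0066],60],
  [[0,0,0],[-0.0231,-0.027,0.007],60],
  [[0,0,0],[0,0,0],60],
])

```text
time: 33.2
ee_pos: [0.6932, -0.0644, 0.0978]
tcp_rot: [-179.9, -0.1, 167.6]
wrist_force: [0.5, 0.8, 0.5]
opening: 0.0511
grasp_force: 0.0
```

servo_tool([
  [[0,0,0],[0,0,0],60],
  [[0,0,0],[0,0,0],60],
])

```text
time: 33.4
ee_pos: [0.6924, -0.0598, 0.1004]
tcp_rot: [180.0, 0.1, 167.9]
wrist_force: [-0.1, 1.0, 0.7]
opening: 0.0514
grasp_force: 0.0
```

```bash
python3 - <<'E'
from h import *
go(.6925,-.0605,-.028,168,False)
p,W=cloud("wrist")
P=sel(W,.692,-.06,.03,.05,.07); print(rect(P) if len(P)>4 else len(P))
print(get_obs()["q"].round(1))
E
```

```text
pos [ 0.6924 -0.0598  0.1004] [1.7998e+02 6.0000e-02 1.6794e+02] turn [ 0.02  0.06 -0.06] then shift [-0.0003 -0.0006  0.1284] open 0.0514 F [-0.1  1.   0.7] t 33.4
c=(692.9,-58.9) 14.7x14.5 longaxis yaw 75.1 n=310 zmed 58.0
[-4.9 24.6 23.4 88.7  0.   7.1]
```

servo_tool([
  [[0,0,0],[0,0,0.02],60],
  [[0,0,0],[0,0,0.03],60],
  [[0,0,0],[0,0,0.03],60],
  [[0,0,0],[0,0,0.03],60],
  [[0,0,0],[0,0,0.012],60],
  [[0,0,0],[0,0,0.0045],60],
  [[0,0,0],[0,0,0],60],
  [[0,0,0],[0,0,0],15],
  [[0,0,0],[0,0,0],15],
  [[0,0,0],[0,0,0],15],
  [[0,0,0],[0,0,0],15],
  [[0,0,0],[0,0,0],15],
], force=30)

```text
time: 34.65
ee_pos: [0.6938, -0.0605, -0.0243]
tcp_rot: [180.0, 0.2, 168.0]
wrist_force: [-1.2, -0.1, 5.5]
opening: 0.0271
grasp_force: 29.8
```

servo_tool([
  [[0,0,0],[0,0,-0.015],15],
  [[0,0,0],[0,0,-0.03],15],
  [[0,0,0],[0,0,-0.03],15],
  [[0,0,0],[0,0,-0.03],15],
  [[0,0,0],[0,0,-0.03],15],
  [[0,0,0],[0,0,-0.03],15],
  [[0,0,0],[0,0,0],15],
  [[0,0,0],[0,0,0],15],
])

```text
time: 35.45
ee_pos: [0.693, -0.0606, 0.1403]
tcp_rot: [180.0, 0.2, 168.0]
wrist_force: [0.6, -0.5, -1.1]
opening: 0.0266
grasp_force: 29.7
```

```bash
python3 -c "
from h import *
go(.4662,.2922,.14,168,False)"
```

```text
pos [ 0.693  -0.0606  0.1403] [179.98   0.19 167.99] turn [ 0.02  0.19 -0.01] then shift [0.2951 0.2979 0.0003] open 0.0266 F [ 0.6 -0.5 -1.1] t 35.45
```

servo_tool([
  [[0,0,0],[0.02,0.02,0],15],
  [[0,0,0],[0.0255,0.0258,0],15],
  [[0,0,0],[0.0255,0.0258,0],15],
  [[0,0,0],[0.0255,0.0258,0],15],
  [[0,0,0],[0.0255,0.0258,0],15],
  [[0,0,0],[0.0255,0.0258,0],15],
  [[0,0,0],[0.0255,0.0258,0],15],
  [[0,0,0],[0.0255,0.0258,0],15],
  [[0,0,0],[0.0255,0.0258,0],15],
  [[0,0,0],[0.0255,0.0258,0],15],
  [[0,0,0],[0.0255,0.0258,0],15],
  [[0,0,0],[0.02,0.02,0],15],
])

```text
time: 36.65
ee_pos: [0.4641, 0.2934, 0.1374]
tcp_rot: [-179.9, -0.0, 168.0]
wrist_force: [0.5, -0.3, 0.0]
opening: 0.0267
grasp_force: 29.7
```

servo_tool([
  [[0,0,0],[0,0,0],15],
  [[0,0,0],[0,0,0],15],
])

```text
time: 36.85
ee_pos: [0.4652, 0.2924, 0.1376]
tcp_rot: [-179.9, 0.0, 168.1]
wrist_force: [-0.1, 0.0, -0.0]
opening: 0.0269
grasp_force: 29.7
```

```bash
python3 -c "
from h import *
go(.4662,.2922,.041,168,False)"
```

```text
pos [0.4652 0.2924 0.1376] [-1.7994e+02  1.0000e-02  1.6808e+02] turn [-0.06  0.01  0.08] then shift [-0.001   0.      0.0966] open 0.0269 F [-0.1  0.  -0. ] t 36.85
```

servo_tool([
  [[0,0,0],[-0.0008,0,0.02],15],
  [[0,0,0],[0,0,0.03],15],
  [[0,0,0],[0,0,0.025],15],
  [[0,0,0],[0,0,0.012],15],
  [[0,0,0],[0,0,0.005],15],
  [[0,0,0],[0,0,0],15],
  [[0,0,0],[0,0,0],15],
])

```text
time: 37.55
ee_pos: [0.4674, 0.2923, 0.0476]
tcp_rot: [179.9, 0.1, 168.0]
wrist_force: [0.3, 0.2, 0.3]
opening: 0.0269
grasp_force: 29.7
```

servo_tool([
  [[0,0,0],[0,0,0.0015],15],
  [[0,0,0],[0,0,0],15],
])

```text
time: 37.75
ee_pos: [0.4671, 0.2924, 0.0455]
tcp_rot: [180.0, 0.1, 168.0]
wrist_force: [-0.3, -0.6, -0.1]
opening: 0.0268
grasp_force: 29.7
```

servo_tool([
  [[0,0,0],[0,0,0.0015],15],
  [[0,0,0],[0,0,0],15],
])

```text
time: 37.95
ee_pos: [0.4667, 0.2922, 0.0433]
tcp_rot: [180.0, 0.1, 168.0]
wrist_force: [-0.0, 0.2, -0.2]
opening: 0.0268
grasp_force: 29.7
```

servo_tool([
  [[0,0,0],[0,0,0.0013],15],
  [[0,0,0],[0,0,0],15],
])

```text
time: 38.15
ee_pos: [0.4666, 0.2921, 0.0418]
tcp_rot: [-180.0, 0.0, 168.0]
wrist_force: [0.1, 0.0, -0.5]
opening: 0.0267
grasp_force: 29.7
```

servo_tool([
  [[0,0,0],[0,0,0.001],15],
  [[0,0,0],[0,0,0],15],
])

```text
time: 38.35
ee_pos: [0.4667, 0.2921, 0.0409]
tcp_rot: [-180.0, 0.1, 168.0]
wrist_force: [-0.4, -0.4, -0.1]
opening: 0.0265
grasp_force: 29.7
```

servo_tool([
  [[0,0,0],[0,0,0.001],15],
  [[0,0,0],[0,0,0],15],
])

```text
time: 38.55
ee_pos: [0.4668, 0.2922, 0.0406]
tcp_rot: [180.0, 0.1, 168.0]
wrist_force: [-0.8, -1.2, 3.7]
opening: 0.027
grasp_force: 30.2
```

servo_tool([
  [[0,0,0],[0,0,0.0008],15],
  [[0,0,0],[0,0,0],15],
])

```text
time: 38.75
ee_pos: [0.4668, 0.2923, 0.0402]
tcp_rot: [180.0, 0.1, 168.0]
wrist_force: [-3.3, -1.6, 10.3]
opening: 0.027
grasp_force: 30.7
```

servo_tool([
  [[0,0,0],[0,0,-0.0008],15],
  [[0,0,0],[0,0,0],50],
  [[0,0,0],[0,0,0],50],
  [[0,0,0],[0,0,0],50],
  [[0,0,0],[0,0,-0.02],50],
  [[0,0,0],[0,0,-0.03],50],
  [[0,0,0],[0,0,-0.04],50],
  [[0,0,0],[0,0,-0.04],50],
  [[0,0,-6],[0,0,0],80],
  [[0,0,0],[0,0,0],80],
])

```text
time: 39.75
ee_pos: [0.4672, 0.2925, 0.171]
tcp_rot: [179.9, 0.1, 174.1]
wrist_force: [0.1, -0.3, 0.4]
opening: 0.0684
grasp_force: 0.0
```

```bash
python3 -c "
from h import *
go(.7055,.0508,.1,174,False)"
```

```text
pos [0.4672 0.2925 0.171 ] [1.7994e+02 1.4000e-01 1.7410e+02] turn [0.06 0.14 0.1 ] then shift [-0.2623 -0.2155  0.071 ] open 0.0684 F [ 0.1 -0.3  0.4] t 39.75
```

servo_tool([
  [[0,0,0],[-0.0238,-0.0196,0.002],80],
  [[0,0,0],[-0.0238,-0.0196,0.002],80],
  [[0,0,0],[-0.0238,-0.0196,0.002],80],
  [[0,0,0],[-0.0238,-0.0196,0.005],80],
  [[0,0,0],[-0.0238,-0.0196,0.005],80],
  [[0,0,0],[-0.0238,-0.0196,0.0095],80],
  [[0,0,0],[-0.0238,-0.0196,0.0095],80],
  [[0,0,0],[-0.0238,-0.0196,0.0095],80],
  [[0,0,0],[-0.0238,-0.0196,0.0095],80],
  [[0,0,0],[-0.0238,-0.0196,0.0095],80],
  [[0,0,0],[-0.0238,-0.0196,0.0095],80],
  [[0,0,0],[0,0,0],80],
])

```text
time: 40.95
ee_pos: [0.7048, 0.0473, 0.0927]
tcp_rot: [-179.9, -0.2, 173.7]
wrist_force: [-1.2, -0.2, -0.7]
opening: 0.0686
grasp_force: 0.0
```

servo_tool([
  [[0,0,0],[0,0,0],80],
  [[0,0,0],[0,0,0],80],
])

```text
time: 41.15
ee_pos: [0.7039, 0.0509, 0.0969]
tcp_rot: [-180.0, 0.0, 174.0]
wrist_force: [0.1, -0.8, -0.1]
opening: 0.0683
grasp_force: 0.0
```

```bash
python3 - <<'E'
from h import *
go(.7055,.0508,-.025,174,False)
p,W=cloud("wrist")
P=sel(W,.7055,.051,.05,.034,.046); print(rect(P) if len(P)>4 else len(P))
p,W=cloud("top")
P=sel(W,.4665,.292,.035,.075,.14); print("dropper",rect(P) if len(P)>4 else len(P),P[:,2].max())
P=sel(W,.4665,.292,.02,.115,.14); print("dropper top",P.mean(0) if len(P)>0 else len(P))
E
```

```text
pos [0.7039 0.0509 0.0969] [-180.      0.    173.95] turn [-0.    0.   -0.05] then shift [-0.0016  0.      0.1219] open 0.0683 F [ 0.1 -0.8 -0.1] t 41.15
c=(705.7,50.9) 64.1x42.1 longaxis yaw -5.8 n=4069 zmed 39.7
dropper c=(475.5,289.0) 49.9x27.4 longaxis yaw -10.8 n=199 zmed 104.2 0.1307108449317899
dropper top [0.46435849 0.29061369 0.12312997]
```

servo_tool([
  [[0,0,0],[-0.0015,0,0.02],80],
  [[0,0,0],[0,0,0.03],80],
  [[0,0,0],[0,0,0.03],80],
  [[0,0,0],[0,0,0.025],80],
  [[0,0,0],[0,0,0.01],80],
  [[0,0,0],[0,0,0.005],80],
  [[0,0,0],[0,0,0],80],
  [[0,0,0],[0,0,0],30],
  [[0,0,0],[0,0,0],30],
  [[0,0,0],[0,0,0],30],
  [[0,0,0],[0,0,0],30],
  [[0,0,0],[0,0,0],30],
], force=30)

```text
time: 42.45
ee_pos: [0.7071, 0.0503, -0.0209]
tcp_rot: [180.0, 0.2, 174.0]
wrist_force: [0.7, 0.4, 6.7]
opening: 0.0413
grasp_force: 31.8
```

servo_tool([
  [[0,0,0],[0,0,-0.015],30],
  [[0,0,0],[0,0,-0.03],30],
  [[0,0,0],[0,0,-0.03],30],
  [[0,0,0],[0,0,-0.03],30],
  [[0,0,0],[0,0,-0.03],30],
  [[0,0,0],[0,0,-0.025],30],
  [[0,0,-7],[0,0,0],30],
  [[0,0,-7],[0,0,0],30],
  [[0,0,-7],[0,0,0],30],
  [[0,0,-7],[0,0,0],30],
  [[0,0,-7],[0,0,0],30],
  [[0,0,-7],[0,0,0],30],
])

```text
time: 43.65
ee_pos: [0.7059, 0.0502, 0.1385]
tcp_rot: [-179.9, 0.1, -143.7]
wrist_force: [-0.5, 0.9, -0.7]
opening: 0.0413
grasp_force: 31.0
```

servo_tool([
  [[0,0,-7],[0,0,0],30],
  [[0,0,-7],[0,0,0],30],
  [[0,0,-7],[0,0,0],30],
  [[0,0,-7],[0,0,0],30],
  [[0,0,-7],[0,0,0],30],
  [[0,0,-7],[0,0,0],30],
  [[0,0,0],[0,0,0],30],
  [[0,0,0],[0,0,0],30],
])

```text
time: 44.45
ee_pos: [0.706, 0.0502, 0.138]
tcp_rot: [-179.9, 0.0, -102.2]
wrist_force: [-0.6, 0.2, 0.2]
opening: 0.0414
grasp_force: 31.1
```

```bash
python3 - <<'E'
from h import *
x=521+.9781*31; y=280.6-.2079*31; print(x,y)
go(x/1000,y/1000,.14,258,False)
p,W=cloud("wrist"); o=get_obs(); T=Ro.from_euler("xyz",o["tcp_rot"],degrees=True).inv().apply((W-o["ee_pos"]).reshape(-1,3))*1000
Q=T[(abs(T[:,0])<60)&(abs(T[:,1])<14)&(T[:,2]<10)&(T[:,2]>-75)]
for z in range(-75,10,6):
    s=Q[(Q[:,2]>=z)&(Q[:,2]<z+6)]
    if len(s)>3: print(z,len(s),"x",s[:,0].min().round(1),s[:,0].max().round(1))
E
```

```text
551.3211 274.1551
pos [0.706  0.0502 0.138 ] [-1.7992e+02  1.0000e-02 -1.0221e+02] turn [-0.08  0.01 -0.21] then shift [-0.1869  0.1979 -0.002 ] open 0.0414 F [-0.6  0.2  0.2] t 44.45
-63 8818 x -30.1 35.1
-57 256 x 34.3 35.1
-51 249 x 34.2 35.4
-45 223 x 34.4 35.4
-39 175 x 34.6 35.4
-33 122 x 34.4 35.1
-27 120 x 34.4 35.3
```

servo_tool([
  [[0,0,0],[-0.0117,0.0124,0],30],
  [[0,0,0],[-0.0234,0.0247,0],30],
  [[0,0,0],[-0.0234,0.0247,0],30],
  [[0,0,0],[-0.0234,0.0247,0],30],
  [[0,0,0],[-0.0234,0.0247,0],30],
  [[0,0,0],[-0.0234,0.0247,0],30],
  [[0,0,0],[-0.0234,0.0247,0],30],
  [[0,0,0],[-0.0234,0.0247,0],30],
  [[0,0,0],[-0.0117,0.0124,0],30],
  [[0,0,0],[0,0,0],30],
  [[0,0,0],[0,0,0],30],
  [[0,0,0],[0,0,0],30],
])

```text
time: 45.7
ee_pos: [0.5522, 0.2735, 0.1371]
tcp_rot: [-179.9, -0.0, -102.1]
wrist_force: [0.8, -0.5, -0.9]
opening: 0.0416
grasp_force: 31.1
```

```bash
python3 -c "
from h import *
go(.5513,.2742,.044,258,False)"
```

```text
pos [0.5522 0.2735 0.1371] [-1.7993e+02 -1.0000e-02 -1.0209e+02] turn [-0.07 -0.01 -0.09] then shift [-0.0005  0.001   0.0931] open 0.0416 F [ 0.8 -0.5 -0.9] t 45.7
```

servo_tool([
  [[0,0,0],[0,0.0008,0.02],30],
  [[0,0,0],[0,0,0.03],30],
  [[0,0,0],[0,0,0.025],30],
  [[0,0,0],[0,0,0.01],30],
  [[0,0,0],[0,0,0.005],30],
  [[0,0,0],[0,0,0],30],
  [[0,0,0],[0,0,0],30],
])

```text
time: 46.4
ee_pos: [0.5516, 0.2747, 0.0485]
tcp_rot: [-179.9, 0.1, -102.0]
wrist_force: [-0.3, -0.4, -0.2]
opening: 0.0414
grasp_force: 31.1
```

servo_tool([
  [[0,0,0],[0,0,0.0015],30],
  [[0,0,0],[0,0,0],30],
])

```text
time: 46.6
ee_pos: [0.5512, 0.2748, 0.0463]
tcp_rot: [-179.9, 0.0, -102.0]
wrist_force: [0.6, 0.3, -0.1]
opening: 0.0413
grasp_force: 31.1
```

servo_tool([
  [[0,0,0],[0,0,0.001],30],
  [[0,0,0],[0,0,0],30],
])

```text
time: 46.8
ee_pos: [0.5508, 0.2746, 0.0447]
tcp_rot: [-179.9, 0.0, -102.0]
wrist_force: [0.4, 0.2, 0.9]
opening: 0.0417
grasp_force: 31.1
```

servo_tool([
  [[0,0,0],[0,0,0.001],30],
  [[0,0,0],[0,0,0],30],
])

```text
time: 47.0
ee_pos: [0.5509, 0.2746, 0.0441]
tcp_rot: [-179.9, 0.0, -102.0]
wrist_force: [-1.2, -0.6, 3.6]
opening: 0.0416
grasp_force: 31.4
```

servo_tool([
  [[0,0,0],[0,0,0.0007],30],
  [[0,0,0],[0,0,0],30],
])

```text
time: 47.2
ee_pos: [0.551, 0.2747, 0.044]
tcp_rot: [-179.9, 0.0, -102.0]
wrist_force: [-2.5, -2.4, 7.6]
opening: 0.0414
grasp_force: 32.0
```

Contact. Releasing, rising and backing well away.

servo_tool([
  [[0,0,0],[0,0,-0.0007],30],
  [[0,0,0],[0,0,0],60],
  [[0,0,0],[0,0,0],60],
  [[0,0,0],[0,0,0],60],
  [[0,0,0],[0,0,-0.02],60],
  [[0,0,0],[0,0,-0.03],60],
  [[0,0,0],[0,0,-0.04],60],
  [[0,0,0],[0,0,-0.04],60],
  [[0,0,0],[0.04,0,0],60],
  [[0,0,0],[0.04,0,0],60],
  [[0,0,0],[0.04,0,0],60],
  [[0,0,0],[0.04,0,0],60],
])

```text
time: 48.4
ee_pos: [0.5169, 0.1168, 0.1735]
tcp_rot: [-179.9, -0.0, -102.0]
wrist_force: [0.8, -0.8, 0.3]
opening: 0.0514
grasp_force: 0.0
```

```bash
python3 - <<'E'
from h import *
p,W=cloud("scene"); q,V=cloud("top")
cv2.imwrite("pics/fin.png",np.hstack([cv2.resize(p[60:260,300:520,::-1],(440,400),interpolation=3),cv2.resize(q[110:270,130:270,::-1],(350,400),interpolation=3)]))
for n,W in(("scene",W),("top",V)):
    P=sel(W,.551,.274,.042,.095,.112); print(n,"carton",rect(P))
    P=sel(W,.466,.292,.02,.118,.14); print("dropper top",P.mean(0).round(4) if len(P) else 0,len(P))
    P=sel(W,.521,.281,.145,.113,.135); print("rim",rect(P))
    a=P@np.array([[.9781],[-.2079],[0]])
    for lo,hi in((.35,.39),(.52,.6)): print(np.median(P[(a[:,0]>lo)&(a[:,0]<hi)],axis=0).round(4))
E
```

```text
scene carton c=(552.6,272.4) 67.3x45.8 longaxis yaw 78.1 n=414 zmed 104.3
dropper top [0.4679 0.2909 0.1228] 27
rim c=(523.0,280.5) 212.7x165.4 longaxis yaw -12.1 n=1414 zmed 121.1
[0.433  0.3272 0.1199]
[0.6179 0.2567 0.1233]
top carton c=(0.0,0.0) 0.0x0.0 longaxis yaw 0.0 n=0 zmed nan
dropper top 0 0
rim c=(485.2,361.1) 154.9x66.9 longaxis yaw 16.2 n=497 zmed 122.8
[0.4598 0.3678 0.1201]
[nan nan nan]
  return _methods._mean(a, axis=axis, dtype=dtype,
  ret = ret.dtype.type(ret / rcount)
  ret = um.true_divide(
```

View pics/fin.png

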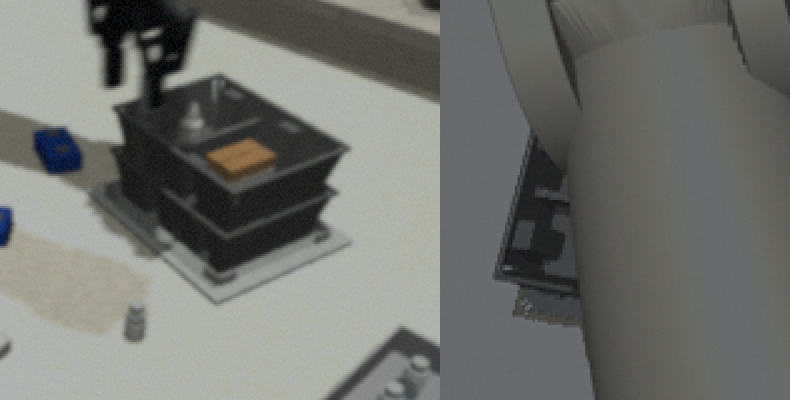

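The picture shows the loose tote stacked level on the plate tote at (230,135). The dropper stands at (194,117) and the carton lies flat at (242,157). The slim vial is untouched at (135,322), and the gripper is clear.

```bash
python3 -c "
from workcell import *
print(job_done())"
```

```text
the job is handed in; nothing more can be done
None
```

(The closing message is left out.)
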